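Pack, tamp and lid a tub of potatoes

ROBOT

A 6-joint arm with a two-finger parallel gripper is mounted at the origin on the work surface. World frame = base frame: x ahead of the robot, y to its left, z up, the work surface at z = 0. Lengths are in mm, angles in rad, forces in N, time in s.
With the tool pointing down it reaches from about 350 to 775 mm from the base axis. Payload 7.3 kg.
Tool frame: the origin (TCP) lies between the finger pads; the fingertips stand 25 mm ahead of it and the grasp point (between the pads) lies 6 mm ahead of it; z points along the fingers, y is the line along which they close (so a half turn about z gives the same grasp; the last joint's range is limited). The gripper opens to 92 mm and grips with 3 to 60 N. Pads are 19 mm wide; open, the fingers measure 130 mm over their backs; the gripper's body (75 mm by 190 mm) begins 47 mm behind the grasp point.
Start: joints at [-0.146, 0.342, 1.524, -0, 1.275, -0.146], TCP at [525.017, 0.02, 251.741] pointing down, gripper open.
Joint ranges: [-2.53, 2.53], [-0.77, 2.02], [0.04, 2.7], [-1, 4.14], [0.28, 2.66], [-3.11, 3.11]. Speed limits (rad/s): [2.57, 2.57, 3.14, 3.14, 3.14, 3.14].

INTERFACE

Orientations are given as [roll, pitch, yaw] about the fixed x, y, z axes, in that order (R = Rz(yaw) Ry(pitch) Rx(roll)).
In Python, from plant import bot gives the robot as it stands.
- The arm moves only by the tool play_rows, never from a script. Its argument "commands" is a list of rows, each an object of numbers: "x", "y", "z": the shift along the tool's x, y, z in m; "twist": the turn about the tool's z in degrees. In form: [{"x": .., "y": .., "z": .., "twist": ..}, ...]. A call has exactly 8 rows; each row is the pose to reach, as a shift and turn from the pose commanded when the call began, along the tool's axes at that moment; what a row does not reach only later rows make up. A row lasts 1/10 s, in which the tool goes at most 50 mm and 8.59 degrees, less where a joint would pass 70% of its speed; a pose out of reach is approached as far as the arm can. A call with a gripper value outside its range is refused whole. "jaw" is the closure, from 0 (fully open) to 1 (shut), set as the call begins (left out, the last holds). The fingers move at their own pace and stop on an object; the grip force is fixed at half the most. Time passes only in rows, so rows that repeat a pose let the fingers close, or fill a call up. It gives the time, the measured TCP pose, the force, the opening and the grip force at its end, in the units of the state.
- bot.get_obs(): the state, without advancing time (a new reading comes with each control period).
- bot.capture(name): name is "scene" or "side" or "wrist"; returns a dict with "pixels" (400x640x3 uint8, red, green, blue), "fx", "fy", "cx", "cy" (pixels), "eye" and "rotation" of the camera in the world. Camera axes: x right, y down, z forward; pixel columns grow to the right and rows downward; lengths in mm; the calibration is good to about 2 mm. A picture is of the moment at which its call begins. There is no depth.
- bot.close_job(): hands the job in; it is judged then, once.
The state is a dict: "time": time; "joint_positions": joint angles; "dq": joint speeds; "tau": joint torques, N m; "tool_pos": TCP position; "tcp_rot": TCP orientation; "contact_force": force on the tool from outside, world axes, zero at the start; "moment": the same for the moment, N m; "grip_width": finger opening in mm; "finger_force": force on a finger pad.
Only numpy, scipy, OpenCV 4.12 (cv2) and the standard library are available. Lean on these libraries where they do the work, as an engineer would, in place of code of your own. Each camera call takes 0.05 s, during which the arm holds its last target. There are 200 camera calls.

TASK

Put all the potatoes from the tray into the tub with those already there, then press them down with the flat tamper until they all lie level in a single layer on the bottom of the tub. Stand the tamper back upright on the middle of its wooden board, and put the lid on the tub and press it down until it is seated level all round with both sealing strips fully down. Leave the jam jar and the mug alone.

Things in the scene. Friction and masses are not known exactly. Their poses are not given: they have to be found in the camera images.
- tub: Pale plastic tub, open, fixed. Outside 152 (its x) x 250 (its y) x 70 mm high; walls and floor 5 mm thick. Origin: centre of the underside, z up. Slick inside (friction about 0.15). On top of each short end wall (y = +-122.5 mm) a black rubber sealing strip 125 mm long stands 8 mm above the rim until pressed down.
- seal_left (a joint): Sealing strip on the tub's +y end wall: 0 = standing 8 mm proud of the rim, 0.008 = pressed fully down, level with the rim. Takes about 6 N to push down, and stays where it is left.
- seal_right (a joint): The same on the tub's -y end wall.
- lid: Loose grey lid, 170 (its x) x 268 (its y) mm, 0.25 kg. Origin: centre of the skirt's underside. Skirt 14 mm deep, passes outside the tub with 5 mm play; plate's top 19 mm above the origin. Bridge handle along y: bar 102 mm long, 24 wide, 45 to 59 mm above the origin. Fits either way round. Its origin is 64 mm above the tub's when laid loosely on the strips, 56 mm when seated.
- tray: Shallow white tray, fixed, 230 (x) x 210 (y) mm, wall 14 mm high and 4 mm thick, floor 4 mm thick. Origin: centre of the underside. It may be on the left or the right of the tub; the lid lies on the other side.
- tamper: Flat wooden hand tamper, 0.45 kg, standing on its board: a plate 110 (its x) x 90 (its y) x 12 mm with an upright square handle 26 x 26 mm (sides along its x and y) rising from its middle to 127 mm above its underside. Origin: centre of the plate's underside, z up along the handle.
- board: Wooden board, fixed, 125 (x) x 145 (y) x 10 mm, in front of the tub; the tamper's place. Origin: centre of the underside.
- jam_jar: Bystander: glass jam jar with a steel cap, 72 mm across, 85 mm high. Origin: centre of the underside. To be left alone.
- mug: Bystander: white mug, 76 mm across, 80 mm high. Origin: centre of the underside. To be left alone.
- potato_1: Firm raw potato, round-ended, 62 mm long, 44 mm thick, 85 g. Origin: its centre; x along its length. In the tub from the start: potatoes 1 and 2 lie side by side across the tub and potato 3 is heaped on top of them. Lying flat on the tub's floor its centre is 27 mm above the tub's underside. A press of 15 to 25 N sends a heaped one down between the others.
- potato_2: Firm raw potato, round-ended, 62 mm long, 44 mm thick, 85 g. Origin: its centre; x along its length. In the tub from the start: potatoes 1 and 2 lie side by side across the tub and potato 3 is heaped on top of them. Lying flat on the tub's floor its centre is 27 mm above the tub's underside. A press of 15 to 25 N sends a heaped one down between the others.
- potato_3: Firm raw potato, round-ended, 62 mm long, 44 mm thick, 85 g. Origin: its centre; x along its length. In the tub from the start: potatoes 1 and 2 lie side by side across the tub and potato 3 is heaped on top of them. Lying flat on the tub's floor its centre is 27 mm above the tub's underside. A press of 15 to 25 N sends a heaped one down between the others.
- potato_4: Firm raw potato, round-ended, 62 mm long, 44 mm thick, 85 g. Origin: its centre; x along its length. On the tray at the start, or absent (None). Lying flat on the tub's floor its centre is 27 mm above the tub's underside. A press of 15 to 25 N sends a heaped one down between the others.
- potato_5: Firm raw potato, round-ended, 62 mm long, 44 mm thick, 85 g. Origin: its centre; x along its length. On the tray at the start, or absent (None). Lying flat on the tub's floor its centre is 27 mm above the tub's underside. A press of 15 to 25 N sends a heaped one down between the others.
- potato_6: Firm raw potato, round-ended, 62 mm long, 44 mm thick, 85 g. Origin: its centre; x along its length. On the tray at the start, or absent (None). Lying flat on the tub's floor its centre is 27 mm above the tub's underside. A press of 15 to 25 N sends a heaped one down between the others.
- potato_7: Firm raw potato, round-ended, 62 mm long, 44 mm thick, 85 g. Origin: its centre; x along its length. On the tray at the start, or absent (None). Lying flat on the tub's floor its centre is 27 mm above the tub's underside. A press of 15 to 25 N sends a heaped one down between the others.
Things that resemble listed ones, but are neither listed nor needed, are in the scene too. What is shaped like the potato_6 but green is not meant.

How it is judged (in metres and radians):
On the way, in this order (a step that is already met when the one before it is completed fails the run):
1. all the potatoes are in the tub (x of potato_1 in the frame of tub between -0.075 and 0.075 m and y of potato_1 in the frame of tub between -0.124 and 0.124 m and z of each of potato_1, potato_2, potato_3, potato_4, potato_5, potato_6, potato_7 in the frame of tub below 0.085 m and x of potato_2 in the frame of tub between -0.075 and 0.075 m and y of potato_2 in the frame of tub between -0.124 and 0.124 m and x of potato_3 in the frame of tub between -0.075 and 0.075 m and y of potato_3 in the frame of tub between -0.124 and 0.124 m and x of potato_4 in the frame of tub between -0.075 and 0.075 m and y of potato_4 in the frame of tub between -0.124 and 0.124 m and x of potato_5 in the frame of tub between -0.075 and 0.075 m and y of potato_5 in the frame of tub between -0.124 and 0.124 m and x of potato_6 in the frame of tub between -0.075 and 0.075 m and y of potato_6 in the frame of tub between -0.124 and 0.124 m and x of potato_7 in the frame of tub between -0.075 and 0.075 m and y of potato_7 in the frame of tub between -0.124 and 0.124 m), for 0.2 s.
2. all the potatoes lie level in one layer while the upright tamper presses on them (x of potato_1 in the frame of tub between -0.075 and 0.075 m and y of potato_1 in the frame of tub between -0.124 and 0.124 m and z of each of potato_1, potato_2, potato_3, potato_4, potato_5, potato_6, potato_7 in the frame of tub below 0.034 m and x of potato_2 in the frame of tub between -0.075 and 0.075 m and y of potato_2 in the frame of tub between -0.124 and 0.124 m and x of potato_3 in the frame of tub between -0.075 and 0.075 m and y of potato_3 in the frame of tub between -0.124 and 0.124 m and x of potato_4 in the frame of tub between -0.075 and 0.075 m and y of potato_4 in the frame of tub between -0.124 and 0.124 m and x of potato_5 in the frame of tub between -0.075 and 0.075 m and y of potato_5 in the frame of tub between -0.124 and 0.124 m and x of potato_6 in the frame of tub between -0.075 and 0.075 m and y of potato_6 in the frame of tub between -0.124 and 0.124 m and x of potato_7 in the frame of tub between -0.075 and 0.075 m and y of potato_7 in the frame of tub between -0.124 and 0.124 m and angle between tamper's own z axis and vertical below 0.25 rad and (contact force between tamper and potato_1 above 2 N or contact force between tamper and potato_2 above 2 N or contact force between tamper and potato_3 above 2 N or contact force between tamper and potato_4 above 2 N or contact force between tamper and potato_5 above 2 N or contact force between tamper and potato_6 above 2 N or contact force between tamper and potato_7 above 2 N)), for 0.1 s.
3. the lid is seated on the rim, level, with both sealing strips down (horizontal distance between lid and tub below 0.01 m and z of lid in the frame of tub below 0.059 m and angle between lid's own z axis and vertical below 0.025 rad and angle between the y axis of lid and the y axis of tub, either way round below 0.08 rad and value of joint each of seal_left, seal_right above 0.006 m), for 0.3 s.
At the end, for the whole second after the job is handed in: All potatoes in the tub in one layer (centres under 34 mm above its underside); lid centred to 10 mm, its origin under 59 mm above the tub's, tilt under 0.025, yaw within 0.08 rad; both strips down 6 mm or more; tamper upright on the board, within 50 mm of its centre; all at rest (all of step 3 and x of potato_1 in the frame of tub between -0.075 and 0.075 m and y of potato_1 in the frame of tub between -0.124 and 0.124 m and z of each of potato_1, potato_2, potato_3, potato_4, potato_5, potato_6, potato_7 in the frame of tub below 0.034 m and x of potato_2 in the frame of tub between -0.075 and 0.075 m and y of potato_2 in the frame of tub between -0.124 and 0.124 m and x of potato_3 in the frame of tub between -0.075 and 0.075 m and y of potato_3 in the frame of tub between -0.124 and 0.124 m and x of potato_4 in the frame of tub between -0.075 and 0.075 m and y of potato_4 in the frame of tub between -0.124 and 0.124 m and x of potato_5 in the frame of tub between -0.075 and 0.075 m and y of potato_5 in the frame of tub between -0.124 and 0.124 m and x of potato_6 in the frame of tub between -0.075 and 0.075 m and y of potato_6 in the frame of tub between -0.124 and 0.124 m and x of potato_7 in the frame of tub between -0.075 and 0.075 m and y of potato_7 in the frame of tub between -0.124 and 0.124 m and linear speed of each of lid, tamper below 0.02 m/s and horizontal distance between tamper and board below 0.05 m and angle between tamper's own z axis and vertical below 0.1 rad and z of tamper in the frame of board between 0.004 and 0.02 m); the robot touches nothing.
It fails at once if the jam jar is pushed away (30 mm) or tipped (distance of jam_jar from where it was at the start of the episode above 0.03 m or angle between jam_jar's own z axis and vertical above 0.5 rad).
It fails at once if the mug is pushed away (30 mm) or tipped (distance of mug from where it was at the start of the episode above 0.03 m or angle between mug's own z axis and vertical above 0.5 rad).
Of potato_4, potato_5, potato_6, potato_7 only 2 to 4 are there at a start; the rules pass over those that are not, and their reading is None.
At some moment in a run one of lid, tamper may be knocked a few centimetres aside while the robot is not near it.
It also fails if it takes over 208 s, if anything falls off the work surface, if the arm or the gripper's body presses on something with over 40 N, if the wrist force passes 120 N, or if a joint passes its speed limit or range.

## Working session

There is one attempt and no reset: what is moved stays moved. The work goes in short steps, Python scripts to look and compute and a tool call to move; the robot and the scene stay as the last step left them, time stands still between calls to the robot, and variables do not carry over. Pictures are saved under pics/ and viewed, at most 14 in all, crops included, and the job is handed in when it is done.

Besides the shell and the picture viewer there is one more tool, called after "Request:" as name(argument=value, ...) on one line, values as JSON. play_rows: Moves the arm, as the interface text tells. Its arguments: {"type":"object","properties":{"commands":{"type":"array"},"jaw":{"type":"number"}},"required":["commands"]}

```bash
mkdir -p pics; ls
cat > h.py <<'E'
import numpy as np, cv2, json, pickle
from plant import bot
def cap(name, tag):
    c=bot.capture(name); pickle.dump(c,open(f'pics/{tag}.pkl','wb'))
    cv2.imwrite(f'pics/{tag}.png',np.array(c['pixels'])[:,:,::-1]); return c
def load(tag): return pickle.load(open(f'pics/{tag}.pkl','rb'))
def ray(c,u,v,z):
    R=np.array(c['rotation']); e=np.array(c['eye'])
    d=R@np.array([(u-c['cx'])/c['fx'],(v-c['cy'])/c['fy'],1]); return e+d*(z-e[2])/d[2]
def proj(c,P):
    R=np.array(c['rotation']); p=R.T@(np.array(P,float)-np.array(c['eye'])); return c['fx']*p[0]/p[2]+c['cx'],c['fy']*p[1]/p[2]+c['cy']
E
python3 - <<'E'
from h import *
for n in ('scene','side','wrist'):
    c=cap(n,n+'0'); print(n,c['eye'],np.round(c['rotation'],3).tolist(),c['fx'],c['cx'],c['cy'])
print(bot.get_obs())
a=load('scene0')['pixels'];b=load('wrist0')['pixels']
E
```

```text
pics
scene [1090.71753308   90.59592278  865.18135012] [-2.483, -0.018, 1.704] 399.3300522720052 324.67523420915325 191.72697461999758
side [ 135.46683226 -693.45626685  810.39910349] [-2.306, 0.005, -0.465] 361.2054444849805 319.66681178710513 202.38161206210117
wrist [525.23600401  71.6183395  385.73921906] [2.874, 0.001, -0.001] 345.3928719263293 319.24056757252026 200.55835066286593
{'time': 0.15, 'joint_positions': array([-1.46006788e-01,  3.42598797e-01,  1.52480114e+00,  2.61308717e-05,
        1.27542533e+00, -1.46033394e-01]), 'dq': array([-2.72626673e-03, -1.50090214e-03, -2.90192922e-03,  7.57246367e-04,
        6.79162461e-05, -9.74751776e-05]), 'tau': array([ 7.52666965e-04, -4.31470585e+01, -2.44352603e+01,  7.18239485e-02,
        5.38185902e-02, -1.32920518e-04]), 'tool_pos': array([5.24716338e+02, 6.78138234e-02, 2.51184615e+02]), 'tcp_rot': array([-3.14037679e+00, -2.04088020e-04,  1.57081519e+00]), 'contact_force': array([-0.41329012, -0.39738779, -0.32846781]), 'moment': array([ 0.02346684,  0.01357475, -0.00338695]), 'finger_force': 0.0, 'grip_width': 91.81302129370613}
```

```bash
sed -i "s/np.array(c\['rotation'\])/rot(c['rotation'])/; s/^from plant/from scipy.spatial.transform import Rotation as Ro\nrot=lambda r: Ro.from_euler('xyz',r).as_matrix()\nfrom plant/" h.py; cat h.py | grep rot; python3 -c "
import sys; sys.path.insert(0,'.')
from h import *
print(ray(load('scene0'),320,200,0),ray(load('side0'),320,200,0),ray(load('wrist0'),320,200,0))"
```

```text
rot=lambda r: Ro.from_euler('xyz',r).as_matrix()
    R=rot(c['rotation']); e=np.array(c['eye'])
    R=rot(c['rotation']); p=R.T@(np.array(P,float)-np.array(c['eye'])); return c['fx']*p[0]/p[2]+c['cx'],c['fy']*p[1]/p[2]+c['cy']
[454.39137007   8.38535341   0.        ] [540.3650196  120.19321034   0.        ] [525.55165329 -33.3063309    0.        ]
```

View pics/scene0.png

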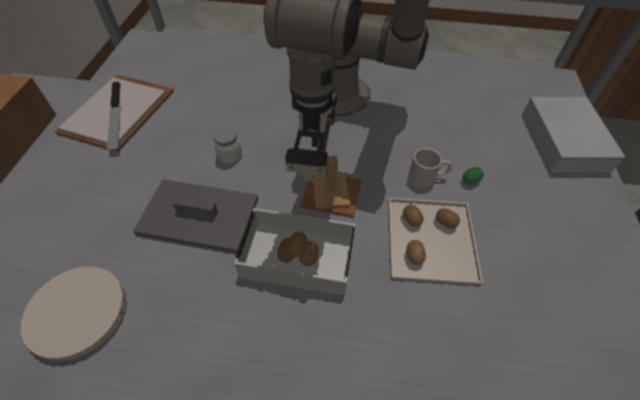

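View pics/side0.png

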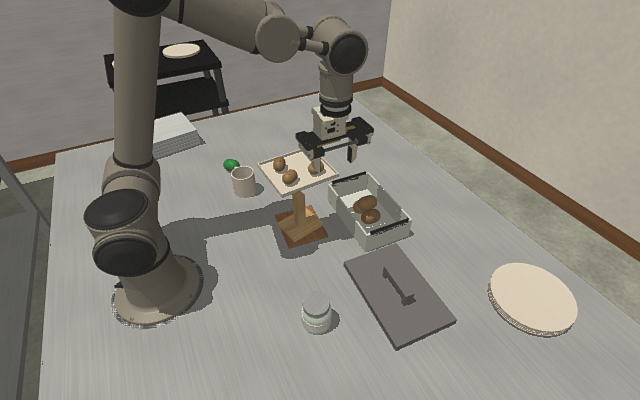

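Run:
```python
from h import *
for t,(u0,u1,v0,v1),s in (('scene0',(130,490,130,300),2.2),('side0',(220,470,140,360),2.6)):
    a=np.array(load(t)['pixels'])[v0:v1,u0:u1,::-1]; a=cv2.resize(a,None,fx=s,fy=s,interpolation=cv2.INTER_CUBIC)
    if t=='scene0': a=cv2.convertScaleAbs(a,alpha=1.7)
    for u in range(u0,u1,20): cv2.putText(a,str(u),(int((u-u0)*s),8),0,.3,(0,0,255)); cv2.line(a,(int((u-u0)*s),8),(int((u-u0)*s),14),(0,0,255))
    for v in range(v0,v1,20): cv2.putText(a,str(v),(0,int((v-v0)*s)),0,.3,(0,0,255)); cv2.line(a,(20,int((v-v0)*s)),(26,int((v-v0)*s)),(0,0,255))
    cv2.imwrite('pics/c_%s.png'%t,a); print(a.shape)
```

```text
(374, 792, 3)
(572, 650, 3)
```

View pics/c_scene0.png

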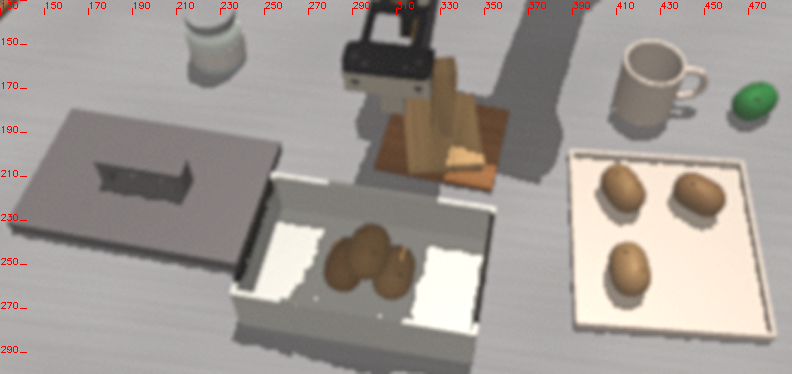

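View pics/c_side0.png

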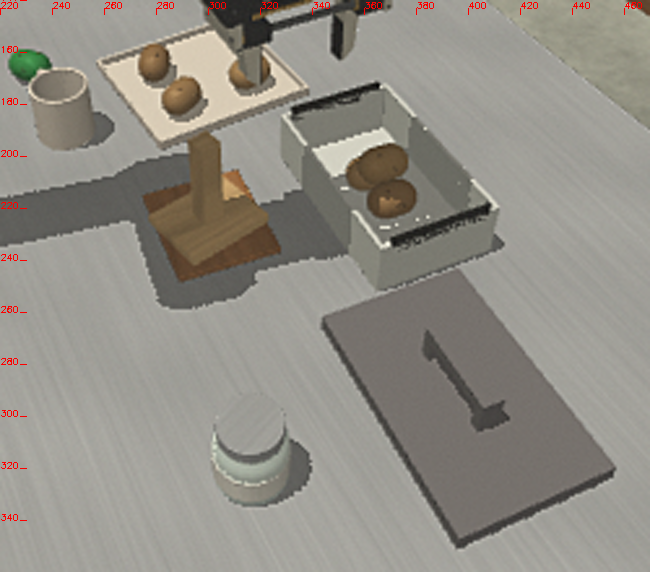

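```bash
cat > fit.py <<'E'
from h import *
from scipy.optimize import least_squares
S=load('scene0');D=load('side0')
s=lambda X,Y:(S,130+X/2.2,130+Y/2.2)
d=lambda X,Y:(D,220+X/2.6,140+Y/2.6)
def fit(name,obs,g):
    # obs: (cam,u,v),(x,y,z)
    def f(p):
        c,n=np.cos(p[2]),np.sin(p[2]); r=[]
        for (cam,u,v),(x,y,z) in obs:
            a=proj(cam,(p[0]+c*x-n*y,p[1]+n*x+c*y,z)); r+=[a[0]-u,a[1]-v]
        return r
    q=least_squares(f,g,loss='soft_l1',x_scale=[10,10,.1]); r=np.array(f(q.x)).reshape(-1,2)
    print(name,np.round(q.x[:2],1),'yaw',round(q.x[2],3)); print(np.round(r,1).tolist())
def box(w,h,z): return [(-w/2,-h/2,z),(-w/2,h/2,z),(w/2,h/2,z),(w/2,-h/2,z)]
def quad(name,w,h,z,sc,sd,g):
    fit(name,[(s(*p),q) for p,q in zip(sc,box(w,h,z)) if p]+[(d(*p),q) for p,q in zip(sd,box(w,h,z)) if p],g)
if __name__=='__main__':
    quad('tub',152,250,70,[(272,176),(494,210),(474,330),(234,291)],[(362,246),(285,118),(383,88),(497,208)],[580,0,0])
    quad('lid',170,268,19,[(72,109),(281,146),(236,263),(10,222)],[(457,540),(322,318),(458,270),(614,468)],[560,-230,0])
    quad('tray',230,210,14,[(571,151),(743,162),(774,334),(577,325)],[(163,143),(97,62),None,(308,90)],[560,270,0])
    quad('board',125,145,10,[(396,108),(508,113),(494,189),(374,169)],[(182,280),(143,200),(238,172),(280,248)],[450,50,0])
    quad('tamper',110,90,22,[None,None,(484,160),(405,172)],[(196,262),(148,212),None,(268,214)],[450,50,0])
    fit('handletop',[(s(443,60),(0,0,137)),(d(204,138),(0,0,137))],[450,50,0])
    for i,(a,b) in enumerate([((623,188),(155,62)),((699,194),None),((629,268),(250,72)),((699,194),(182,95)),((623,188),(182,95)),((699,194),(155,62))]):
        fit('pot%d'%i,[(s(*a),(0,0,26))]+([(d(*b),(0,0,26))] if b else []),[550,270,0])
    for q in [(215,35),]: print('jar',ray(S,130+q[0]/2.2,130+q[1]/2.2,60))
    print('mug',ray(S,130+650/2.2,130+55/2.2,80))
E
python3 fit.py
```

```text
tub [631.6 -20.1] yaw -0.042
[[0.1, -3.0], [0.9, -2.5], [1.0, 1.3], [-2.1, -0.2], [6.4, 1.5], [-2.4, -1.2], [0.8, -1.6], [0.4, 0.0]]
lid [ 551.7 -294.7] yaw -0.057
[[0.1, -1.0], [-0.0, -1.9], [-0.2, 0.0], [-1.7, -0.4], [0.2, -0.5], [-0.3, -1.0], [-0.0, -1.1], [0.5, -0.2]]
tray [539.1 302.3] yaw 0.071
[[-1.2, -0.5], [-0.4, -0.7], [1.1, 1.4], [-0.5, -0.5], [-0.7, -0.5], [-0.2, -0.8], [0.8, -1.7]]
board [432.9  35.2] yaw -0.064
[[-0.1, -7.9], [-0.1, -1.8], [-0.6, 0.1], [-0.5, -0.3], [0.1, -0.9], [-0.1, -2.0], [-0.3, -1.7], [1.6, -1.1]]
tamper [428.3  31.2] yaw 0.251
[[-0.5, 0.7], [1.2, -1.8], [-0.1, -0.8], [0.2, 2.0], [0.4, 0.0]]
handletop [426.1  31.8] yaw 0.0
[[0.2, 1.6], [-0.6, 1.5]]
pot0 [484.7 256. ] yaw 0.0
[[1.1, -0.7], [8.9, 12.6]]
pot1 [482.9 340.6] yaw 0.0
[[-0.0, 0.0]]
pot2 [593.2 259. ] yaw 0.0
[[-0.2, 0.2], [-0.4, -0.2]]
pot3 [485.5 338.1] yaw 0.0
[[-0.9, 0.7], [-10.0, -12.5]]
pot4 [488. 253.] yaw 0.0
[[-0.1, 0.2], [-0.3, 0.1]]
pot5 [483.7 340.3] yaw 0.0
[[-0.1, 0.3], [-0.3, 0.0]]
jar [ 350.72727707 -266.1115969    60.        ]
mug [322.10432088 275.92118706  80.        ]
```

Request:
play_rows(commands=[{"x":0.05,"y":0,"z":0,"twist":0},{"x":0.1,"y":0,"z":0,"twist":0},{"x":0.15,"y":0,"z":0,"twist":0},{"x":0.2,"y":0,"z":0,"twist":0},{"x":0.25,"y":0,"z":0,"twist":0},{"x":0.25,"y":0,"z":0,"twist":0},{"x":0.25,"y":0,"z":0,"twist":0},{"x":0.25,"y":0,"z":0,"twist":0}], jaw=0.1)

```text
time: 0.95
tool_pos: [525.0, 249.2, 251.4]
tcp_rot: [-3.141, 0.001, 1.57]
contact_force: [0.5, -0.6, 0.2]
grip_width: 82.9
finger_force: 0.0
```

```bash
cat > pots.py <<'E'
from h import *
import sys
def pots(tag,z=26):
    c=load(tag); a=np.array(c['pixels']); hsv=cv2.cvtColor(a,cv2.COLOR_RGB2HSV)
    m=((hsv[...,0]<20)&(hsv[...,1]>90)&(hsv[...,2]>40)).astype(np.uint8)
    m=cv2.morphologyEx(m,cv2.MORPH_OPEN,np.ones((3,3)))
    n,l,st,ce=cv2.connectedComponentsWithStats(m)
    for i in range(1,n):
        if st[i,4]<150: continue
        v,u=np.nonzero(l==i); k=slice(None,None,max(1,len(u)//400))
        P=np.array([ray(c,x,y,z)[:2] for x,y in zip(u[k],v[k])])
        mu=P.mean(0); w,V=np.linalg.eigh(np.cov((P-mu).T)); 
        print(np.round(ce[i]),st[i,4],'xy',np.round(mu,1),'axes',np.round(4*np.sqrt(w)),'long yaw',round(np.degrees(np.arctan2(V[1,1],V[0,1])),1))
if __name__=='__main__':
    c=cap('wrist',sys.argv[1]); o=bot.get_obs(); print(o['time'],o['tool_pos'],o['tcp_rot'],c['eye'],c['rotation']); pots(sys.argv[1])
E
python3 pots.py w1
```

```text
1.0 [525.15059888 248.85971579 251.61766139] [-3.14131972e+00  4.46273293e-04  1.56941491e+00] [525.45829342 320.89695926 385.98527819] [ 2.87352097e+00  5.24860001e-04 -1.13768486e-03]
[277.  85.] 2421 xy [483.4 341. ] axes [46. 63.] long yaw 61.7
[386. 166.] 2099 xy [595.1 259.1] axes [47. 64.] long yaw -171.4
[284. 173.] 2021 xy [488.4 252.2] axes [46. 64.] long yaw -148.4
[142. 289.] 840 xy [319.2 115.8] axes [31. 98.] long yaw 73.4
[496. 289.] 859 xy [730.8 114.6] axes [33. 98.] long yaw 104.7
[363. 330.] 6294 xy [578.1  60.1] axes [ 53. 661.] long yaw 177.5
```

Request:
play_rows(commands=[{"x":0.023,"y":-0.01,"z":0.03,"twist":7.1},{"x":0.046,"y":-0.021,"z":0.06,"twist":14.2},{"x":0.07,"y":-0.031,"z":0.09,"twist":21.3},{"x":0.092,"y":-0.0415,"z":0.12,"twist":28.3},{"x":0.092,"y":-0.0415,"z":0.15,"twist":28.3},{"x":0.092,"y":-0.0415,"z":0.19,"twist":28.3},{"x":0.092,"y":-0.0415,"z":0.2195,"twist":28.3},{"x":0.092,"y":-0.0415,"z":0.2195,"twist":28.3}], jaw=0.33)

```text
time: 1.8
tool_pos: [484.3, 340.6, 31.0]
tcp_rot: [-3.141, 0.0, 1.074]
contact_force: [-0.1, -0.4, 0.5]
grip_width: 61.6
finger_force: 0.0
```

Request:
play_rows(commands=[{"x":0,"y":0,"z":0,"twist":0},{"x":0,"y":0,"z":0,"twist":0},{"x":0,"y":0,"z":0,"twist":0},{"x":0,"y":0,"z":0,"twist":0},{"x":0,"y":0,"z":0,"twist":0},{"x":0,"y":0,"z":0,"twist":0},{"x":0,"y":0,"z":-0.02,"twist":0},{"x":0,"y":0,"z":-0.05,"twist":0}], jaw=1)

```text
time: 2.6
tool_pos: [482.1, 341.4, 80.8]
tcp_rot: [-3.139, 0.004, 1.077]
contact_force: [-0.2, 0.1, -0.7]
grip_width: 43.2
finger_force: 30.0
```

```bash
cat > go.py <<'E'
from h import *
import sys
T=np.array([631.6,-20.1]);TY=-0.042
def tub(x,y): return T+np.array([np.cos(TY)*x-np.sin(TY)*y,np.sin(TY)*x+np.cos(TY)*y])
def d(x,y,z,close=None):
    """close: desired world yaw (deg) of closing line"""
    o=bot.get_obs(); p=o['tool_pos']; R=rot(o['tcp_rot']); v=R.T@(np.array([x,y,z])-p)
    cy=np.degrees(np.arctan2(R[1,1],R[0,1])); t=0
    if close is not None: t=-((close-cy+90)%180-90)
    print('delta m',np.round(v/1000,4).tolist(),'twist',round(t,1),'| close now',round(cy,1),'pos',np.round(p,1),'t',round(o['time'],2),'q6',round(o['joint_positions'][5],2))
E
python3 - <<'E'
from go import *
a=tub(20,85); d(a[0],a[1],150,-2.4)
E
```

```text
delta m [-0.1625, 0.2837, -0.0694] twist -25.9 | close now -28.3 pos [482.1 341.4  80.8] t 2.6 q6 0.98
```

Request:
play_rows(commands=[{"x":0,"y":0,"z":-0.04,"twist":0},{"x":-0.023,"y":0.04,"z":-0.0694,"twist":-3},{"x":-0.046,"y":0.08,"z":-0.0694,"twist":-8},{"x":-0.069,"y":0.12,"z":-0.0694,"twist":-14},{"x":-0.092,"y":0.16,"z":-0.0694,"twist":-20},{"x":-0.115,"y":0.2,"z":-0.0694,"twist":-25.9},{"x":-0.138,"y":0.241,"z":-0.0694,"twist":-25.9},{"x":-0.1625,"y":0.2837,"z":-0.0694,"twist":-25.9}])

```text
time: 3.4
tool_pos: [656.8, 63.2, 151.4]
tcp_rot: [-3.141, -0.001, 1.529]
contact_force: [1.0, 0.1, -1.9]
grip_width: 43.4
finger_force: 30.0
```

Request:
play_rows(commands=[{"x":0,"y":0,"z":0,"twist":0},{"x":0,"y":0,"z":0.03,"twist":0},{"x":0,"y":0,"z":0.06,"twist":0},{"x":0,"y":0,"z":0.09,"twist":0},{"x":0,"y":0,"z":0.098,"twist":0},{"x":0,"y":0,"z":0.098,"twist":0},{"x":0,"y":0,"z":0.098,"twist":0},{"x":0,"y":0,"z":0.098,"twist":0}])

```text
time: 4.2
tool_pos: [657.4, 64.7, 55.7]
tcp_rot: [3.138, -0.0, 1.529]
contact_force: [0.2, -0.4, -0.7]
grip_width: 43.5
finger_force: 30.0
```

Request:
play_rows(commands=[{"x":0,"y":0,"z":0,"twist":0},{"x":0,"y":0,"z":0,"twist":0},{"x":0,"y":0,"z":0,"twist":0},{"x":0,"y":0,"z":-0.02,"twist":0},{"x":0,"y":0,"z":-0.06,"twist":0},{"x":0,"y":0,"z":-0.1,"twist":0},{"x":0,"y":0,"z":-0.1,"twist":0},{"x":0,"y":0,"z":-0.1,"twist":0}], jaw=0.36)

```text
time: 5.0
tool_pos: [656.7, 64.4, 155.0]
tcp_rot: [3.139, -0.0, 1.529]
contact_force: [-0.2, 0.3, -0.9]
grip_width: 58.6
finger_force: 0.0
```

Run:
```python
from go import *
d(488.4,252.2,100,-58.4)
```

```text
delta m [0.1806, -0.1762, 0.0545] twist 56.0 | close now -2.4 pos [656.7  64.4 155. ] t 5.0 q6 0.02
```

Request:
play_rows(commands=[{"x":0.025,"y":-0.025,"z":0.0,"twist":8},{"x":0.05,"y":-0.05,"z":0.0,"twist":16},{"x":0.077,"y":-0.075,"z":0.0,"twist":24},{"x":0.103,"y":-0.1,"z":0.0,"twist":32},{"x":0.13,"y":-0.126,"z":0.0,"twist":40},{"x":0.155,"y":-0.151,"z":0.02,"twist":48},{"x":0.1806,"y":-0.1762,"z":0.0545,"twist":56},{"x":0.1806,"y":-0.1762,"z":0.0545,"twist":56}], jaw=0.33)

```text
time: 5.8
tool_pos: [481.2, 253.5, 93.9]
tcp_rot: [-3.138, 0.012, 0.551]
contact_force: [0.1, -0.9, 0.3]
grip_width: 61.5
finger_force: 0.0
```

Run:
```python
from go import *
d(488.4,252.2,32,-58.4)
```

```text
delta m [0.0062, 0.0051, 0.0618] twist -0.0 | close now -58.4 pos [481.2 253.5  93.9] t 5.8 q6 1.36
```

Request:
play_rows(commands=[{"x":0,"y":0,"z":0.0,"twist":0},{"x":0,"y":0,"z":0.03,"twist":0},{"x":0,"y":0,"z":0.05,"twist":0},{"x":0,"y":0,"z":0.066,"twist":0},{"x":0,"y":0,"z":0.066,"twist":0},{"x":0,"y":0,"z":0.066,"twist":0},{"x":0,"y":0,"z":0.066,"twist":0},{"x":0,"y":0,"z":0.066,"twist":0}])

```text
time: 6.6
tool_pos: [488.7, 252.3, 34.2]
tcp_rot: [3.141, -0.002, 0.552]
contact_force: [-0.7, 0.6, 0.4]
grip_width: 61.6
finger_force: 0.0
```

Request:
play_rows(commands=[{"x":0,"y":0,"z":0,"twist":0},{"x":0,"y":0,"z":0,"twist":0},{"x":0,"y":0,"z":0,"twist":0},{"x":0,"y":0,"z":0,"twist":0},{"x":0,"y":0,"z":0,"twist":0},{"x":0,"y":0,"z":-0.03,"twist":0},{"x":0,"y":0,"z":-0.07,"twist":0},{"x":0,"y":0,"z":-0.11,"twist":0}], jaw=1)

```text
time: 7.4
tool_pos: [487.2, 252.1, 143.7]
tcp_rot: [-3.141, 0.002, 0.552]
contact_force: [0.5, 0.0, -1.0]
grip_width: 43.2
finger_force: 30.0
```

Run:
```python
from go import *
a=tub(-20,85); d(a[0],a[1],150,-2.4)
```

```text
delta m [0.0114, 0.2258, -0.0064] twist -56.0 | close now -58.4 pos [487.2 252.1 143.7] t 7.4 q6 1.36
```

Run:
```python
from go import *
a=tub(0,-85); d(a[0],a[1],150,-2.4)
```

```text
delta m [-0.0672, 0.378, -0.0063] twist -56.0 | close now -58.4 pos [487.2 252.1 143.7] t 7.4 q6 1.36
```

Request:
play_rows(commands=[{"x":-0.008,"y":0.047,"z":-0.006,"twist":-7},{"x":-0.0168,"y":0.0945,"z":-0.006,"twist":-14},{"x":-0.025,"y":0.14,"z":-0.006,"twist":-21},{"x":-0.0336,"y":0.189,"z":-0.006,"twist":-28},{"x":-0.042,"y":0.236,"z":-0.006,"twist":-35},{"x":-0.05,"y":0.284,"z":-0.006,"twist":-42},{"x":-0.059,"y":0.331,"z":-0.006,"twist":-49},{"x":-0.0672,"y":0.378,"z":-0.006,"twist":-56}])

```text
time: 8.2
tool_pos: [628.8, -106.8, 148.8]
tcp_rot: [-3.141, -0.0, 1.534]
contact_force: [1.4, -0.4, -0.0]
grip_width: 43.1
finger_force: 30.0
```

Request:
play_rows(commands=[{"x":0,"y":0,"z":0,"twist":0},{"x":0,"y":0,"z":0,"twist":0},{"x":0,"y":0,"z":0,"twist":0},{"x":0,"y":0,"z":0,"twist":0},{"x":0,"y":0,"z":0,"twist":0},{"x":0,"y":0,"z":0,"twist":0},{"x":0,"y":0,"z":0,"twist":0},{"x":0,"y":0,"z":0,"twist":0}])

```text
time: 9.0
tool_pos: [628.6, -104.6, 149.2]
tcp_rot: [3.141, 0.0, 1.529]
contact_force: [0.4, 0.3, -0.4]
grip_width: 43.6
finger_force: 30.0
```

Run:
```python
from go import *
a=tub(0,-85); d(a[0],a[1],52,-2.4)
cap('wrist','w2')
```

```text
delta m [-0.0004, -0.0006, 0.0972] twist 0.0 | close now -2.4 pos [ 628.6 -104.6  149.2] t 9.0 q6 -0.24
```

View pics/w2.png

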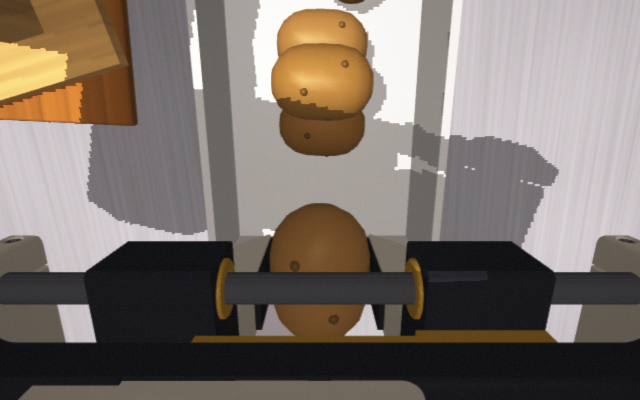

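Request:
play_rows(commands=[{"x":0,"y":0,"z":0.03,"twist":0},{"x":0,"y":0,"z":0.06,"twist":0},{"x":0,"y":0,"z":0.085,"twist":0},{"x":0,"y":0,"z":0.1,"twist":0},{"x":0,"y":0,"z":0.1,"twist":0},{"x":0,"y":0,"z":0.1,"twist":0},{"x":0,"y":0,"z":0.1,"twist":0},{"x":0,"y":0,"z":0.1,"twist":0}])

```text
time: 9.85
tool_pos: [629.5, -105.2, 50.7]
tcp_rot: [3.139, 0.001, 1.529]
contact_force: [0.3, 0.1, -0.6]
grip_width: 43.2
finger_force: 30.0
```

Request:
play_rows(commands=[{"x":0,"y":0,"z":0,"twist":0},{"x":0,"y":0,"z":0,"twist":0},{"x":0,"y":0,"z":0,"twist":0},{"x":0,"y":0,"z":-0.02,"twist":0},{"x":0,"y":0,"z":-0.06,"twist":0},{"x":0,"y":0,"z":-0.1,"twist":0},{"x":0,"y":0,"z":-0.1,"twist":0},{"x":0,"y":0,"z":-0.1,"twist":0}], jaw=0.36)

```text
time: 10.65
tool_pos: [629.0, -105.0, 150.3]
tcp_rot: [3.139, 0.001, 1.529]
contact_force: [-0.3, -0.2, -1.6]
grip_width: 58.8
finger_force: 0.0
```

Run:
```python
from go import *
d(595.1,259.1,150,98.6)
```

```text
delta m [0.3624, -0.0491, -0.0] twist 79.0 | close now -2.4 pos [ 629.  -105.   150.3] t 10.65 q6 -0.24
```

Request:
play_rows(commands=[{"x":0.045,"y":-0.006,"z":0,"twist":8},{"x":0.09,"y":-0.012,"z":0,"twist":16},{"x":0.136,"y":-0.018,"z":0,"twist":24},{"x":0.181,"y":-0.025,"z":0,"twist":32},{"x":0.226,"y":-0.031,"z":0,"twist":40},{"x":0.272,"y":-0.037,"z":0,"twist":48},{"x":0.317,"y":-0.043,"z":0,"twist":56},{"x":0.3624,"y":-0.0491,"z":0,"twist":64}], jaw=0.33)

```text
time: 11.45
tool_pos: [593.5, 260.8, 147.2]
tcp_rot: [-3.141, 0.003, 0.406]
contact_force: [0.4, 0.2, 0.5]
grip_width: 61.8
finger_force: 0.0
```

Request:
play_rows(commands=[{"x":0,"y":0,"z":0,"twist":8},{"x":0,"y":0,"z":0,"twist":15},{"x":0,"y":0,"z":0.04,"twist":15},{"x":0,"y":0,"z":0.08,"twist":15},{"x":0,"y":0,"z":0.105,"twist":15},{"x":0,"y":0,"z":0.118,"twist":15},{"x":0,"y":0,"z":0.118,"twist":15},{"x":0,"y":0,"z":0.118,"twist":15}])

```text
time: 12.25
tool_pos: [594.4, 259.1, 30.6]
tcp_rot: [3.141, 0.001, 0.15]
contact_force: [-0.9, -0.4, 0.5]
grip_width: 61.4
finger_force: 0.0
```

Request:
play_rows(commands=[{"x":0,"y":0,"z":0,"twist":0},{"x":0,"y":0,"z":0,"twist":0},{"x":0,"y":0,"z":0,"twist":0},{"x":0,"y":0,"z":0,"twist":0},{"x":0,"y":0,"z":0,"twist":0},{"x":0,"y":0,"z":-0.03,"twist":0},{"x":0,"y":0,"z":-0.07,"twist":0},{"x":0,"y":0,"z":-0.118,"twist":0}], jaw=1)

```text
time: 13.05
tool_pos: [593.7, 258.9, 148.7]
tcp_rot: [3.141, 0.004, 0.15]
contact_force: [0.8, 0.0, -1.1]
grip_width: 43.4
finger_force: 30.0
```

Run:
```python
from go import *
a=tub(-20,85); d(a[0],a[1],150,-2.4); a=tub(-35,95); d(a[0],a[1],150,87.6)
cap('wrist','w3'); pots('w3') if 0 else None
```

```text
delta m [-0.0076, 0.1943, -0.0011] twist -79.0 | close now -81.4 pos [593.7 258.9 148.7] t 13.05 q6 1.71
delta m [-0.0204, 0.1816, -0.0011] twist 11.0 | close now -81.4 pos [593.7 258.9 148.7] t 13.05 q6 1.71
```

View pics/w3.png

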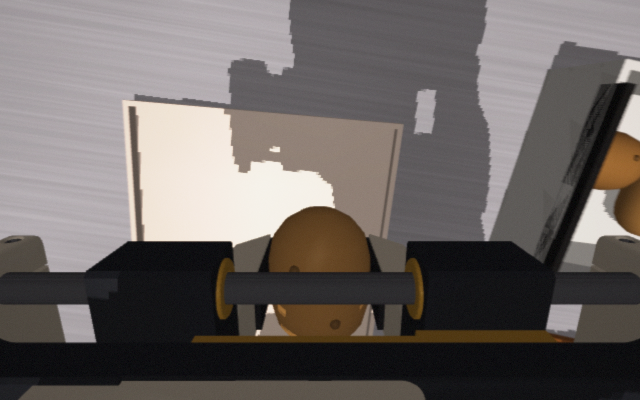

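Request:
play_rows(commands=[{"x":-0.001,"y":0.024,"z":0,"twist":-8},{"x":-0.002,"y":0.048,"z":0,"twist":-16},{"x":-0.003,"y":0.072,"z":0,"twist":-24},{"x":-0.004,"y":0.096,"z":0,"twist":-32},{"x":-0.005,"y":0.12,"z":0,"twist":-40},{"x":-0.006,"y":0.144,"z":0,"twist":-48},{"x":-0.007,"y":0.17,"z":0,"twist":-56},{"x":-0.0076,"y":0.1943,"z":0,"twist":-64}])

```text
time: 13.9
tool_pos: [616.2, 64.9, 149.0]
tcp_rot: [3.142, 0.0, 1.273]
contact_force: [-0.2, 0.0, -0.9]
grip_width: 43.2
finger_force: 30.0
```

Request:
play_rows(commands=[{"x":0,"y":0,"z":0,"twist":-8},{"x":0,"y":0,"z":0,"twist":-15},{"x":0,"y":0,"z":0,"twist":-15},{"x":0,"y":0,"z":0,"twist":-15},{"x":0,"y":0,"z":0,"twist":-15},{"x":0,"y":0,"z":0,"twist":-15},{"x":0,"y":0,"z":0,"twist":-15},{"x":0,"y":0,"z":0,"twist":-15}])

```text
time: 14.7
tool_pos: [616.3, 66.1, 149.2]
tcp_rot: [3.141, 0.0, 1.529]
contact_force: [0.1, -0.1, -0.5]
grip_width: 43.4
finger_force: 30.0
```

Run:
```python
from go import *
for n in('scene','side'):
    cap(n,n+'1')
s=cv2.convertScaleAbs(cv2.resize(cv2.imread('pics/scene1.png')[190:300,220:370],None,fx=2.6,fy=2.6,interpolation=cv2.INTER_CUBIC),alpha=1.7)
t=cv2.resize(cv2.imread('pics/side1.png')[130:260,310:430],None,fx=3,fy=3,interpolation=cv2.INTER_CUBIC)
W=np.zeros((400,770,3),np.uint8); W[:s.shape[0],:s.shape[1]]=s; W[:t.shape[0],400:400+t.shape[1]]=t; cv2.imwrite('pics/m1.png',W)
a=tub(-20,85); d(a[0],a[1],150,-2.4)
```

```text
delta m [-0.0004, -0.0011, -0.0008] twist -0.0 | close now -2.4 pos [616.3  66.  149.2] t 14.8 q6 0.03
```

View pics/m1.png

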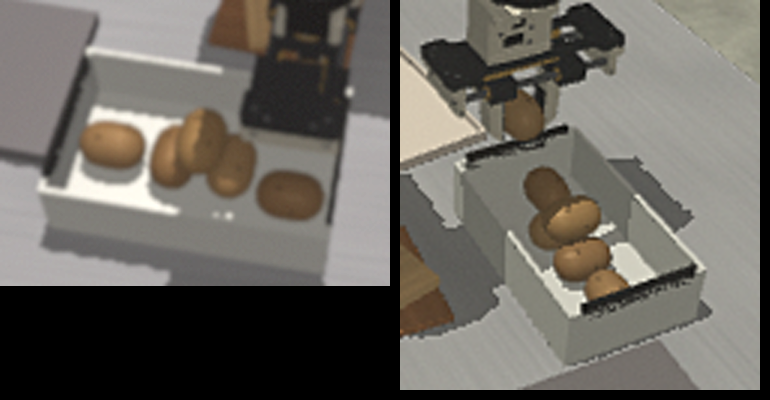

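Run:
```python
from go import *
c=load('scene1'); R=np.array([[np.cos(TY),np.sin(TY)],[-np.sin(TY),np.cos(TY)]])
for X,Y,z in((290,195,27),(112,145,27),(173,158,27),(203,140,60),(232,165,27)):
    print(np.round(R@(ray(c,220+X/2.6,190+Y/2.6,z)[:2]-T),1))
```

```text
[21.4 85. ]
[  1.3 -84.7]
[  4.2 -26.4]
[-0.7  1.7]
[ 1.3 28. ]
```

Request:
play_rows(commands=[{"x":0,"y":-0.005,"z":0.02,"twist":0},{"x":0,"y":-0.005,"z":0.04,"twist":0},{"x":0,"y":-0.005,"z":0.06,"twist":0},{"x":0,"y":-0.005,"z":0.073,"twist":0},{"x":0,"y":-0.005,"z":0.073,"twist":0},{"x":0,"y":-0.005,"z":0.073,"twist":0},{"x":0,"y":-0.005,"z":0.073,"twist":0},{"x":0,"y":-0.005,"z":0.073,"twist":0}])

```text
time: 15.6
tool_pos: [611.9, 66.2, 77.3]
tcp_rot: [3.14, -0.0, 1.529]
contact_force: [0.3, 0.3, -0.9]
grip_width: 43.3
finger_force: 30.0
```

Request:
play_rows(commands=[{"x":0,"y":0,"z":0,"twist":0},{"x":0,"y":0,"z":0,"twist":0},{"x":0,"y":0,"z":0,"twist":0},{"x":0,"y":0,"z":-0.02,"twist":0},{"x":0,"y":0,"z":-0.06,"twist":0},{"x":0,"y":0,"z":-0.1,"twist":0},{"x":0,"y":0,"z":-0.14,"twist":0},{"x":0,"y":0,"z":-0.18,"twist":0}], jaw=0.455)

```text
time: 16.4
tool_pos: [611.0, 66.2, 258.0]
tcp_rot: [3.141, -0.0, 1.529]
contact_force: [0.5, 0.3, 1.0]
grip_width: 49.9
finger_force: 0.0
```

Request:
play_rows(commands=[{"x":-0.04,"y":0,"z":0,"twist":0},{"x":-0.08,"y":0,"z":0,"twist":0},{"x":-0.12,"y":0,"z":0,"twist":0},{"x":-0.16,"y":0,"z":0,"twist":0},{"x":-0.16,"y":0,"z":0,"twist":0},{"x":-0.16,"y":0,"z":0,"twist":0},{"x":-0.16,"y":0,"z":0,"twist":0},{"x":-0.16,"y":0,"z":0,"twist":0}], jaw=0.5)

```text
time: 17.2
tool_pos: [604.7, -92.3, 256.2]
tcp_rot: [3.141, -0.0, 1.531]
contact_force: [-0.1, 0.3, 0.7]
grip_width: 46.0
finger_force: 0.0
```

Run:
```python
from go import *
for n in('scene','side','wrist'): cap(n,n+'2')
s=cv2.imread('pics/wrist2.png')
t=cv2.resize(cv2.imread('pics/side2.png')[170:250,260:340],None,fx=2,fy=2); s[-160:,:160]=t
u=cv2.convertScaleAbs(cv2.imread('pics/scene2.png')[140:300,270:370],alpha=1.7); u=cv2.resize(u,None,fx=1.5,fy=1.5); s[-240:,-150:]=u
cv2.imwrite('pics/m2.png',s)
d(428,31,230,14.4)
```

```text
delta m [0.1164, -0.1815, 0.0262] twist -16.7 | close now -2.3 pos [604.7 -92.7 256.2] t 17.35 q6 -0.24
```

View pics/m2.png

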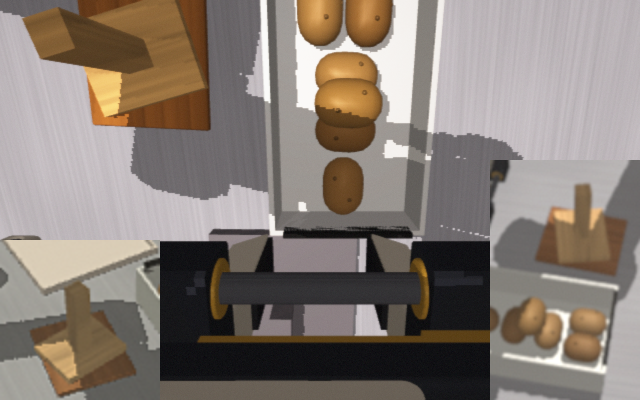

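Run:
```python
from fit import *
W=load('wrist2'); w=lambda u,v:(W,u,v)
fit('tamper',[(w(207,88),(55,-45,22)),(w(105,118),(-55,-45,22)),(w(38,62),(-13,-13,137)),(w(75,37),(13,-13,137)),(w(25,17),(-13,13,137))],[428,31,.25])
fit('board',[(w(95,125),(-62.5,-72.5,10)),(w(210,129),(62.5,-72.5,10))],[433,35,-.06])
fit('tub',[(w(284,232),(-62.5,-122.5,78)),(w(411,232),(62.5,-122.5,78))],[631,-20,-.04])
c,n=np.cos(-.042),np.sin(-.042)
for x,y,z in((-76,-125,70),(76,-125,70),(-76,0,70),(76,0,70),(-71,0,70),(71,0,70)): print((x,y),np.round(proj(W,(631.6+c*x-n*y,-20.1+n*x+c*y,z))))
```

```text
tamper [428.7  33.6] yaw 0.226
[[-2.4, -0.8], [-0.1, -1.4], [3.2, -3.4], [0.9, 10.8], [-2.2, 1.2]]
board [432.6  36.8] yaw -0.074
[[-0.6, 0.1], [0.6, -0.0]]
tub [635.4 -16.7] yaw -0.041
[[-1.4, 0.0], [1.4, 0.1]]
(-76, -125) [266. 235.]
(76, -125) [420. 235.]
(-76, 0) [261. 104.]
(76, 0) [431. 104.]
(-71, 0) [266. 104.]
(71, 0) [425. 104.]
```

Run:
```python
import cv2
a=cv2.resize(cv2.imread('pics/wrist2.png')[0:240,0:460],None,fx=1.7,fy=1.7,interpolation=cv2.INTER_CUBIC); print(a.shape); cv2.imwrite('pics/m3.png',a)
```

```text
(408, 782, 3)
```

View pics/m3.png

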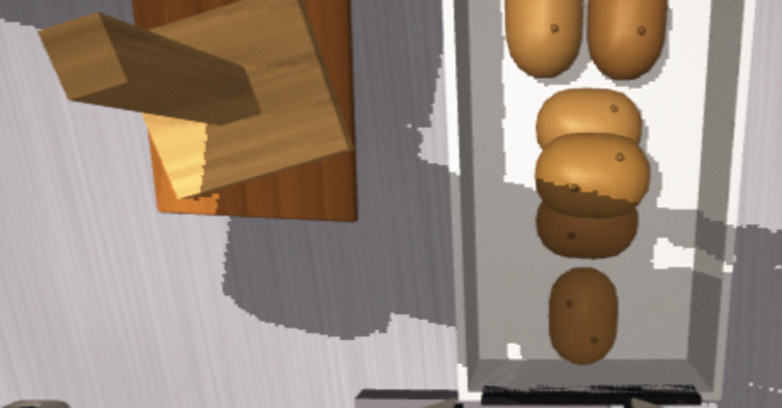

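Run:
```python
from fit import *
W=load('wrist2'); w=lambda X,Y:(W,X/1.7,Y/1.7)
ww=[(w(722,400),(76,-125,70)),(w(460,395),(-76,-125,70))]
def line(): 
    # rim edge points: outer x=+-76 at observed rows; solve by x-only residual
    pass
fit('tub w',ww,[631,-20,-.04])
fit('tub side',[(d(285,118),(-76,125,70)),(d(383,88),(76,125,70)),(d(497,208),(76,-125,70))],[631,-20,-.04])
fit('tub sc',[(s(494,210),(-76,125,70)),(s(474,330),(76,125,70)),(s(234,291),(76,-125,70))],[631,-20,-.04])
def f(p):
    c,n=np.cos(p[1]),np.sin(p[1]); r=[]
    for X,Y,x in ((450,177,-76),(744,177,76),(443,20,-76),(754,20,76),(722,400,76),(460,395,-76)):
        q=ray(W,X/1.7,Y/1.7,70); r.append((q[0]-p[0])*c+(q[1]+18)*n-x)
    return r
q=least_squares(f,[632,-.04]);print(q.x,np.round(f(q.x),1))
q=ray(W,360,0,0);[print(np.round(ray(W,X/1.7,Y/1.7,27),1)) for X,Y in((545,0),(627,0),(583,315))]
fit('tamper',[(w(352,150),(55,-45,22)),(w(180,199),(-55,-45,22)),(w(70,100),(-13,-13,137)),(w(40,32),(-13,13,137)),(w(103,12),(13,13,137)),(w(126,82),(13,-13,137))],[428,31,.25])
```

```text
tub w [638.8 -19.2] yaw -0.061
[[-0.3, -0.0], [0.3, -0.0]]
tub side [629.5 -23.2] yaw -0.031
[[-2.7, -0.2], [0.4, -0.9], [0.6, 0.6]]
tub sc [631.6 -21. ] yaw -0.039
[[0.5, -2.7], [0.6, 1.1], [-2.4, -0.2]]
[ 6.36149537e+02 -3.79342396e-02] [-0.8  1.9 -1.   0.3  0.1 -0.5]
[613.2  75.2  27. ]
[658.6  73.4  27. ]
[ 630.2 -104.5   27. ]
tamper [429.2  33.3] yaw 0.223
[[-2.0, -0.5], [-0.6, -0.2], [0.8, 0.2], [0.2, -0.2], [-1.2, 0.2], [2.6, 0.1]]
```

```bash
sed -i 's/631.6,-20.1/634.,-20./' go.py
python3 - <<'E'
from go import *
d(429,33.3,190,12.9)
E
```

```text
delta m [0.1187, -0.1807, 0.0662] twist -15.2 | close now -2.3 pos [604.7 -92.7 256.2] t 17.35 q6 -0.24
```

Request:
play_rows(commands=[{"x":0.02,"y":-0.03,"z":0,"twist":-3},{"x":0.04,"y":-0.06,"z":0,"twist":-6},{"x":0.06,"y":-0.09,"z":0,"twist":-9},{"x":0.08,"y":-0.12,"z":0,"twist":-12},{"x":0.1,"y":-0.152,"z":0,"twist":-15.2},{"x":0.1187,"y":-0.1807,"z":0.02,"twist":-15.2},{"x":0.1187,"y":-0.1807,"z":0.03,"twist":-15.2},{"x":0.1187,"y":-0.1807,"z":0.03,"twist":-15.2}], jaw=0.4)

```text
time: 18.15
tool_pos: [428.4, 33.1, 225.5]
tcp_rot: [-3.141, -0.0, 1.796]
contact_force: [0.9, -0.6, 1.0]
grip_width: 55.1
finger_force: 0.0
```

Request:
play_rows(commands=[{"x":0,"y":0,"z":0,"twist":0},{"x":0,"y":0,"z":0,"twist":0},{"x":0,"y":0,"z":0,"twist":0},{"x":0,"y":0,"z":0,"twist":0},{"x":0,"y":0,"z":0,"twist":0},{"x":0,"y":0,"z":0,"twist":0},{"x":0,"y":0,"z":0,"twist":0},{"x":0,"y":0,"z":0,"twist":0}])

```text
time: 18.95
tool_pos: [429.0, 32.5, 226.1]
tcp_rot: [3.142, 0.0, 1.794]
contact_force: [-0.8, -0.4, 0.3]
grip_width: 54.9
finger_force: 0.0
```

Run:
```python
from go import *
d(429,33.3,120,12.9)
c=cap('wrist','w4'); s=cap('side','s4')
a=cv2.imread('pics/w4.png'); t=cv2.resize(cv2.imread('pics/side4.png' if 0 else 'pics/s4.png')[120:280,220:360],None,fx=1.5,fy=1.5); a[:t.shape[0],-t.shape[1]:]=t; cv2.imwrite('pics/m4.png',a)
```

```text
delta m [0.0008, 0.0002, 0.1061] twist -0.1 | close now 12.8 pos [429.   32.5 226.1] t 18.95 q6 -0.33
```

View pics/m4.png

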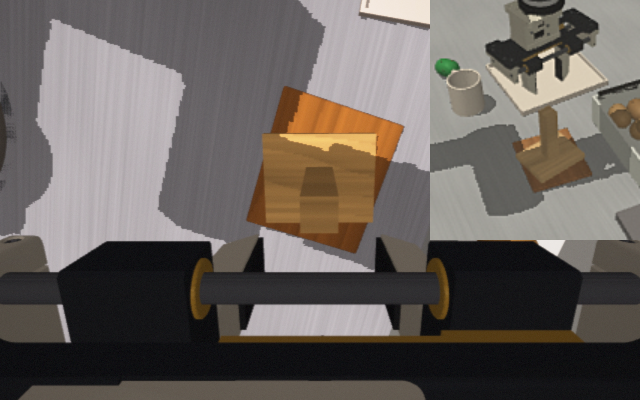

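Request:
play_rows(commands=[{"x":0,"y":0,"z":0.03,"twist":0},{"x":0,"y":0,"z":0.06,"twist":0},{"x":0,"y":0,"z":0.085,"twist":0},{"x":0,"y":0,"z":0.106,"twist":0},{"x":0,"y":0,"z":0.106,"twist":0},{"x":0,"y":0,"z":0.106,"twist":0},{"x":0,"y":0,"z":0.106,"twist":0},{"x":0,"y":0,"z":0.106,"twist":0}])

```text
time: 19.85
tool_pos: [429.7, 32.4, 121.2]
tcp_rot: [3.139, 0.001, 1.794]
contact_force: [-0.5, -0.1, 0.2]
grip_width: 54.8
finger_force: 0.0
```

Request:
play_rows(commands=[{"x":0,"y":0,"z":0,"twist":0},{"x":0,"y":0,"z":0,"twist":0},{"x":0,"y":0,"z":0,"twist":0},{"x":0,"y":0,"z":0,"twist":0},{"x":0,"y":0,"z":0,"twist":0},{"x":0,"y":0,"z":-0.03,"twist":0},{"x":0,"y":0,"z":-0.07,"twist":0},{"x":0,"y":0,"z":-0.11,"twist":0}], jaw=1)

```text
time: 20.65
tool_pos: [428.1, 32.6, 230.6]
tcp_rot: [-3.139, -0.001, 1.794]
contact_force: [1.4, -1.1, -3.5]
grip_width: 25.9
finger_force: 30.0
```

Run:
```python
from go import *
a=tub(0,0); d(a[0],a[1],265,-2.4)
```

```text
delta m [-0.0968, 0.189, -0.035] twist 15.2 | close now 12.8 pos [428.1  32.6 230.6] t 20.65 q6 -0.33
```

Request:
play_rows(commands=[{"x":0,"y":0,"z":-0.035,"twist":0},{"x":-0.016,"y":0.032,"z":-0.035,"twist":3},{"x":-0.032,"y":0.063,"z":-0.035,"twist":6},{"x":-0.048,"y":0.095,"z":-0.035,"twist":9},{"x":-0.064,"y":0.126,"z":-0.035,"twist":12},{"x":-0.08,"y":0.158,"z":-0.035,"twist":15.2},{"x":-0.0968,"y":0.189,"z":-0.035,"twist":15.2},{"x":-0.0968,"y":0.189,"z":-0.035,"twist":15.2}])

```text
time: 21.45
tool_pos: [637.3, -21.4, 262.1]
tcp_rot: [-3.14, 0.0, 1.528]
contact_force: [0.3, 0.1, -4.1]
grip_width: 25.9
finger_force: 30.0
```

Request:
play_rows(commands=[{"x":0,"y":0,"z":0,"twist":0},{"x":0,"y":0,"z":0.02,"twist":0},{"x":0,"y":0,"z":0.04,"twist":0},{"x":0,"y":0,"z":0.055,"twist":0},{"x":0,"y":0,"z":0.06,"twist":0},{"x":0,"y":0,"z":0.06,"twist":0},{"x":0,"y":0,"z":0.06,"twist":0},{"x":0,"y":0,"z":0.06,"twist":0}])

```text
time: 22.25
tool_pos: [635.1, -20.0, 206.4]
tcp_rot: [3.139, 0.0, 1.529]
contact_force: [0.1, -1.0, -4.1]
grip_width: 25.6
finger_force: 30.0
```

Run:
```python
from go import *
a=tub(0,0); d(a[0],a[1],160,-2.4); print(bot.get_obs()['contact_force'])
```

```text
delta m [-0.0, -0.0012, 0.0464] twist 0.0 | close now -2.4 pos [635.1 -20.  206.4] t 22.25 q6 -0.11
[ 0.13896545 -1.01997885 -4.05042724]
```

Request:
play_rows(commands=[{"x":0,"y":0,"z":0.005,"twist":0},{"x":0,"y":0,"z":0.01,"twist":0},{"x":0,"y":0,"z":0.014,"twist":0},{"x":0,"y":0,"z":0.018,"twist":0},{"x":0,"y":0,"z":0.022,"twist":0},{"x":0,"y":0,"z":0.026,"twist":0},{"x":0,"y":0,"z":0.028,"twist":0},{"x":0,"y":0,"z":0.028,"twist":0}])

```text
time: 23.05
tool_pos: [634.2, -19.9, 176.1]
tcp_rot: [-3.14, -0.0, 1.529]
contact_force: [-0.8, -0.2, -4.5]
grip_width: 25.8
finger_force: 30.0
```

Request:
play_rows(commands=[{"x":0,"y":0,"z":0.003,"twist":0},{"x":0,"y":0,"z":0.006,"twist":0},{"x":0,"y":0,"z":0.009,"twist":0},{"x":0,"y":0,"z":0.012,"twist":0},{"x":0,"y":0,"z":0.014,"twist":0},{"x":0,"y":0,"z":0.015,"twist":0},{"x":0,"y":0,"z":0.016,"twist":0},{"x":0,"y":0,"z":0.016,"twist":0}])

```text
time: 23.85
tool_pos: [634.7, -20.0, 161.0]
tcp_rot: [-3.142, -0.0, 1.529]
contact_force: [-0.5, 0.8, -4.4]
grip_width: 25.9
finger_force: 30.0
```

Run:
```python
from go import *
a=tub(0,0); d(a[0],a[1],160,-2.4); print(bot.get_obs()['contact_force'],bot.get_obs()['moment'])
cap('scene','s5'); cap('side','s5b');cap('wrist','w5')
s=cv2.convertScaleAbs(cv2.resize(cv2.imread('pics/s5.png')[180:300,220:370],None,fx=2.6,fy=2.6,interpolation=cv2.INTER_CUBIC),alpha=1.7)
t=cv2.resize(cv2.imread('pics/s5b.png')[130:260,310:430],None,fx=3,fy=3,interpolation=cv2.INTER_CUBIC)
W=np.zeros((400,770,3),np.uint8); W[:s.shape[0],:s.shape[1]]=s; W[:t.shape[0],400:400+t.shape[1]]=t; cv2.imwrite('pics/m5.png',W)
```

```text
delta m [-0.0, -0.0007, 0.001] twist 0.0 | close now -2.4 pos [634.7 -20.  161. ] t 23.85 q6 -0.11
[-0.49779713  0.78196504 -4.39271833] [-0.01652337  0.0466545  -0.02823372]
```

View pics/m5.png

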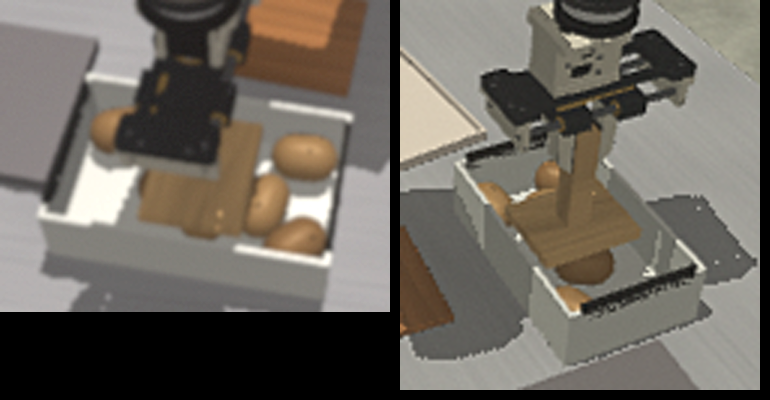

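Request:
play_rows(commands=[{"x":0,"y":0,"z":0.001,"twist":0},{"x":0,"y":0,"z":0.001,"twist":0},{"x":0,"y":0,"z":0.002,"twist":0},{"x":0,"y":0,"z":0.002,"twist":0},{"x":0,"y":0,"z":0.003,"twist":0},{"x":0,"y":0,"z":0.003,"twist":0},{"x":0,"y":0,"z":0.003,"twist":0},{"x":0,"y":0,"z":0.003,"twist":0}])

```text
time: 24.8
tool_pos: [635.1, -20.0, 159.2]
tcp_rot: [3.14, 0.0, 1.529]
contact_force: [-2.1, 1.2, 5.4]
grip_width: 25.6
finger_force: 30.0
```

Request:
play_rows(commands=[{"x":0,"y":0,"z":0.001,"twist":0},{"x":0,"y":0,"z":0.001,"twist":0},{"x":0,"y":0,"z":0.002,"twist":0},{"x":0,"y":0,"z":0.002,"twist":0},{"x":0,"y":0,"z":0.002,"twist":0},{"x":0,"y":0,"z":0.002,"twist":0},{"x":0,"y":0,"z":0.002,"twist":0},{"x":0,"y":0,"z":0.002,"twist":0}])

```text
time: 25.6
tool_pos: [635.4, -19.8, 159.1]
tcp_rot: [3.138, 0.0, 1.529]
contact_force: [-3.7, 1.6, 15.1]
grip_width: 25.8
finger_force: 30.0
```

Request:
play_rows(commands=[{"x":0,"y":0,"z":-0.02,"twist":0},{"x":0,"y":0,"z":-0.05,"twist":0},{"x":0.02,"y":0,"z":-0.05,"twist":0},{"x":0.04,"y":0,"z":-0.05,"twist":0},{"x":0.06,"y":0,"z":-0.05,"twist":0},{"x":0.06,"y":0,"z":-0.05,"twist":0},{"x":0.06,"y":0,"z":-0.04,"twist":0},{"x":0.06,"y":0,"z":-0.03,"twist":0}])

```text
time: 26.4
tool_pos: [637.1, 39.1, 184.9]
tcp_rot: [-3.141, 0.0, 1.528]
contact_force: [-0.3, 0.6, -5.5]
grip_width: 25.8
finger_force: 30.0
```

Request:
play_rows(commands=[{"x":0,"y":0,"z":0.007,"twist":0},{"x":0,"y":0,"z":0.012,"twist":0},{"x":0,"y":0,"z":0.016,"twist":0},{"x":0,"y":0,"z":0.02,"twist":0},{"x":0,"y":0,"z":0.023,"twist":0},{"x":0,"y":0,"z":0.025,"twist":0},{"x":0,"y":0,"z":0.027,"twist":0},{"x":0,"y":0,"z":0.027,"twist":0}])

```text
time: 27.2
tool_pos: [637.5, 40.0, 159.5]
tcp_rot: [3.141, 0.0, 1.529]
contact_force: [-0.1, 0.4, -3.8]
grip_width: 25.8
finger_force: 30.0
```

Request:
play_rows(commands=[{"x":0,"y":0,"z":0.001,"twist":0},{"x":0,"y":0,"z":0.001,"twist":0},{"x":0,"y":0,"z":0.002,"twist":0},{"x":0,"y":0,"z":0.002,"twist":0},{"x":0,"y":0,"z":0.002,"twist":0},{"x":0,"y":0,"z":0.002,"twist":0},{"x":0,"y":0,"z":0.002,"twist":0},{"x":0,"y":0,"z":0.002,"twist":0}])

```text
time: 28.0
tool_pos: [637.9, 40.0, 159.2]
tcp_rot: [3.139, -0.0, 1.529]
contact_force: [-1.0, 0.5, 9.2]
grip_width: 26.0
finger_force: 30.0
```

Request:
play_rows(commands=[{"x":0,"y":0,"z":-0.025,"twist":0},{"x":0,"y":0,"z":-0.055,"twist":0},{"x":-0.03,"y":0,"z":-0.055,"twist":0},{"x":-0.06,"y":0,"z":-0.055,"twist":0},{"x":-0.09,"y":0,"z":-0.055,"twist":0},{"x":-0.12,"y":0,"z":-0.055,"twist":0},{"x":-0.12,"y":0,"z":-0.045,"twist":0},{"x":-0.12,"y":0,"z":-0.03,"twist":0}])

```text
time: 28.8
tool_pos: [632.4, -80.9, 187.0]
tcp_rot: [3.14, -0.0, 1.527]
contact_force: [0.1, 0.5, -4.0]
grip_width: 25.9
finger_force: 30.0
```

Request:
play_rows(commands=[{"x":0,"y":0,"z":0.007,"twist":0},{"x":0,"y":0,"z":0.012,"twist":0},{"x":0,"y":0,"z":0.016,"twist":0},{"x":0,"y":0,"z":0.02,"twist":0},{"x":0,"y":0,"z":0.023,"twist":0},{"x":0,"y":0,"z":0.026,"twist":0},{"x":0,"y":0,"z":0.028,"twist":0},{"x":0,"y":0,"z":0.03,"twist":0}])

```text
time: 29.6
tool_pos: [632.9, -80.0, 159.2]
tcp_rot: [3.139, 0.0, 1.529]
contact_force: [-2.4, 1.5, 15.7]
grip_width: 25.9
finger_force: 30.0
```

Request:
play_rows(commands=[{"x":0,"y":0,"z":0,"twist":0},{"x":0,"y":0,"z":0,"twist":0},{"x":0,"y":0,"z":-0.03,"twist":0},{"x":0,"y":0,"z":-0.07,"twist":0},{"x":0,"y":0,"z":-0.11,"twist":0},{"x":0,"y":0,"z":-0.11,"twist":0},{"x":0,"y":0,"z":-0.11,"twist":0},{"x":0,"y":0,"z":-0.11,"twist":0}])

```text
time: 30.4
tool_pos: [631.4, -79.8, 265.2]
tcp_rot: [-3.138, -0.001, 1.529]
contact_force: [0.3, 0.3, -4.3]
grip_width: 26.1
finger_force: 30.0
```

Run:
```python
from go import *
d(432.8,36,200,-3.8)
```

```text
delta m [0.1073, -0.203, 0.0659] twist 1.4 | close now -2.4 pos [631.4 -79.8 265.2] t 30.4 q6 -0.2
```

Request:
play_rows(commands=[{"x":0.015,"y":-0.029,"z":0,"twist":1.4},{"x":0.031,"y":-0.058,"z":0,"twist":1.4},{"x":0.046,"y":-0.087,"z":0,"twist":1.4},{"x":0.061,"y":-0.116,"z":0,"twist":1.4},{"x":0.077,"y":-0.145,"z":0,"twist":1.4},{"x":0.092,"y":-0.174,"z":0,"twist":1.4},{"x":0.1073,"y":-0.203,"z":0.02,"twist":1.4},{"x":0.1073,"y":-0.203,"z":0.06,"twist":1.4}])

```text
time: 31.2
tool_pos: [431.4, 37.4, 207.4]
tcp_rot: [3.14, -0.001, 1.506]
contact_force: [1.9, -1.4, -4.5]
grip_width: 25.8
finger_force: 30.0
```

Request:
play_rows(commands=[{"x":0,"y":0,"z":0.02,"twist":0},{"x":0,"y":0,"z":0.04,"twist":0},{"x":0,"y":0,"z":0.06,"twist":0},{"x":0,"y":0,"z":0.07,"twist":0},{"x":0,"y":0,"z":0.07,"twist":0},{"x":0,"y":0,"z":0.07,"twist":0},{"x":0,"y":0,"z":0.07,"twist":0},{"x":0,"y":0,"z":0.07,"twist":0}])

```text
time: 32.0
tool_pos: [434.4, 35.7, 137.9]
tcp_rot: [3.14, 0.0, 1.504]
contact_force: [0.1, -0.7, -3.5]
grip_width: 26.0
finger_force: 30.0
```

Run:
```python
from go import *
d(432.8,36,121.5,-3.8)
```

```text
delta m [0.0002, -0.0016, 0.0164] twist 0.0 | close now -3.8 pos [434.4  35.7 137.9] t 32.0 q6 -0.03
```

Request:
play_rows(commands=[{"x":0,"y":0,"z":0.006,"twist":0},{"x":0,"y":0,"z":0.012,"twist":0},{"x":0,"y":0,"z":0.015,"twist":0},{"x":0,"y":0,"z":0.016,"twist":0},{"x":0,"y":0,"z":0.017,"twist":0},{"x":0,"y":0,"z":0.017,"twist":0},{"x":0,"y":0,"z":0.017,"twist":0},{"x":0,"y":0,"z":0.017,"twist":0}])

```text
time: 32.8
tool_pos: [434.1, 35.7, 120.6]
tcp_rot: [3.141, 0.0, 1.504]
contact_force: [-2.9, -0.4, 5.0]
grip_width: 25.7
finger_force: 30.0
```

Request:
play_rows(commands=[{"x":0,"y":0,"z":0,"twist":0},{"x":0,"y":0,"z":0,"twist":0},{"x":0,"y":0,"z":0,"twist":0},{"x":0,"y":0,"z":0,"twist":0},{"x":0,"y":0,"z":-0.03,"twist":0},{"x":0,"y":0,"z":-0.07,"twist":0},{"x":0,"y":0,"z":-0.11,"twist":0},{"x":0,"y":0,"z":-0.15,"twist":0}], jaw=0.4)

```text
time: 33.6
tool_pos: [433.6, 35.8, 271.7]
tcp_rot: [-3.142, -0.0, 1.504]
contact_force: [1.7, -0.7, 0.0]
grip_width: 55.0
finger_force: 0.0
```

Run:
```python
from go import *
a=tub(0,-110); d(a[0],a[1],330,-2.4); d(551.7,-330,260,-2.4)
```

```text
delta m [-0.1523, 0.2063, -0.0583] twist -1.4 | close now -3.8 pos [433.6  35.8 271.7] t 33.6 q6 -0.03
delta m [-0.3571, 0.1421, 0.0117] twist -1.4 | close now -3.8 pos [433.6  35.8 271.7] t 33.6 q6 -0.03
```

Request:
play_rows(commands=[{"x":-0.014,"y":0.034,"z":-0.02,"twist":0},{"x":-0.027,"y":0.069,"z":-0.04,"twist":0},{"x":-0.041,"y":0.103,"z":-0.058,"twist":0},{"x":-0.055,"y":0.138,"z":-0.058,"twist":1},{"x":-0.069,"y":0.172,"z":-0.058,"twist":-1.4},{"x":-0.082,"y":0.206,"z":-0.058,"twist":-1.4},{"x":-0.082,"y":0.206,"z":-0.058,"twist":-1.4},{"x":-0.082,"y":0.206,"z":-0.058,"twist":-1.4}])

```text
time: 34.4
tool_pos: [634.0, -59.9, 326.8]
tcp_rot: [-3.139, -0.001, 1.528]
contact_force: [-0.7, -0.3, 0.5]
grip_width: 54.7
finger_force: 0.0
```

Request:
play_rows(commands=[{"x":0,"y":0,"z":0,"twist":0},{"x":0,"y":0,"z":0,"twist":0},{"x":0,"y":0,"z":0,"twist":0},{"x":0,"y":0,"z":0,"twist":0},{"x":0,"y":0,"z":0,"twist":0},{"x":0,"y":0,"z":0,"twist":0},{"x":0,"y":0,"z":0,"twist":0},{"x":0,"y":0,"z":0,"twist":0}])

```text
time: 35.2
tool_pos: [634.0, -59.8, 328.1]
tcp_rot: [3.141, -0.0, 1.529]
contact_force: [0.2, -0.2, 0.5]
grip_width: 55.3
finger_force: 0.0
```

Run:
```python
from go import *
cap('wrist','w6'); d(551.7,-370,300,-3.3)
```

```text
delta m [-0.3134, -0.0692, 0.0281] twist 0.9 | close now -2.4 pos [634.  -59.8 328.1] t 35.25 q6 -0.17
```

Request:
play_rows(commands=[{"x":-0.045,"y":-0.011,"z":0,"twist":0},{"x":-0.09,"y":-0.022,"z":0,"twist":0},{"x":-0.135,"y":-0.033,"z":0,"twist":0},{"x":-0.18,"y":-0.044,"z":0,"twist":0},{"x":-0.225,"y":-0.055,"z":0,"twist":0},{"x":-0.265,"y":-0.064,"z":0,"twist":0},{"x":-0.288,"y":-0.07,"z":0,"twist":0},{"x":-0.288,"y":-0.07,"z":0,"twist":0}])

```text
time: 36.05
tool_pos: [550.5, -348.1, 327.4]
tcp_rot: [-3.141, 0.0, 1.524]
contact_force: [-0.3, 0.1, 0.2]
grip_width: 55.2
finger_force: 0.0
```

Request:
play_rows(commands=[{"x":0,"y":0,"z":0,"twist":0},{"x":0,"y":0,"z":0,"twist":0},{"x":0,"y":0,"z":0,"twist":0},{"x":0,"y":0,"z":0,"twist":0},{"x":0,"y":0,"z":0,"twist":0},{"x":0,"y":0,"z":0,"twist":0},{"x":0,"y":0,"z":0,"twist":0},{"x":0,"y":0,"z":0,"twist":0}])

```text
time: 36.85
tool_pos: [552.0, -344.5, 328.1]
tcp_rot: [3.142, 0.0, 1.529]
contact_force: [1.0, 0.4, 0.1]
grip_width: 55.0
finger_force: 0.0
```

Run:
```python
from go import *
cap('wrist','w7'); d(551.7,-295,150,-3.3)
W=np.zeros((600,780,3),np.uint8)
a=cv2.imread('pics/w6.png')[0:245,200:460]; W[:,:390]=0
a=cv2.resize(a,None,fx=1.5,fy=2.4,interpolation=cv2.INTER_CUBIC); W[:588,:390]=a
b=cv2.imread('pics/w7.png')[0:245,180:440]; b=cv2.resize(b,None,fx=1.5,fy=2.4,interpolation=cv2.INTER_CUBIC); W[:588,390:]=b
cv2.imwrite('pics/m6.png',W)
```

```text
delta m [0.0495, -0.0024, 0.1782] twist 0.9 | close now -2.4 pos [ 552.  -344.5  328.2] t 36.9 q6 -0.63
```

View pics/m6.png

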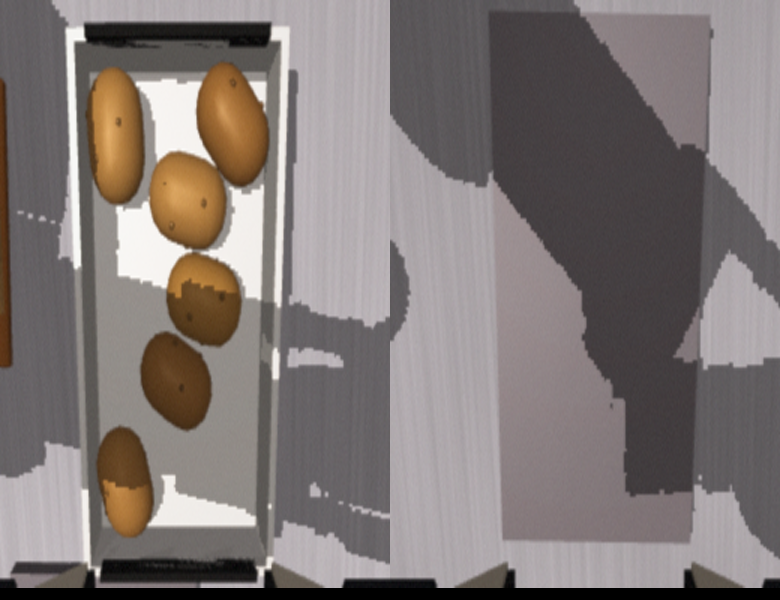

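Run:
```python
from fit import *
A=load('w6');B=load('w7')
w=lambda X,Y:(A,200+X/1.5,Y/2.4); l=lambda X,Y:(B,180+(X-390)/1.5,Y/2.4)
def lines(pts,z,c,y0,hw):
    def f(p):
        a,b=np.cos(p[1]),np.sin(p[1]); r=[]
        for X,Y,sg in pts:
            _,u,v=c(X,Y); q=ray(_,u,v,z); r.append((q[0]-p[0])*a+(q[1]-y0)*b-sg*hw)
        return r
    q=least_squares(f,[600,-.04]);print('lines',np.round(q.x,3),np.round(f(q.x),1))
lines([(66,28,-1),(77,300,-1),(89,550,-1),(289,28,1),(279,300,1),(270,550,1)],70,w,-20,76)
fit('tub',[(w(66,28),(-76,125,70)),(w(289,28),(76,125,70)),(w(270,580),(76,-125,70)),(w(89,578),(-76,-125,70))],[631,-20,-.04])
lines([(489,12,-1),(502,540,-1),(711,15,1),(691,543,1)],19,l,-295,85)
fit('lid',[(l(489,12),(-85,134,19)),(l(711,15),(85,134,19)),(l(691,543),(85,-134,19)),(l(502,540),(-85,-134,19))],[552,-295,-.04])
```

```text
lines [ 6.35735e+02 -3.60000e-02] [-0.1  0.8  3.4  0.3 -1.4 -3.1]
tub [635.4 -20.6] yaw -0.041
[[0.3, 0.8], [-0.2, 0.5], [1.3, -1.7], [-2.9, -0.7]]
lines [ 5.53903e+02 -5.40000e-02] [-0.4 -0.6  0.4  0.6]
lid [ 553.9 -295.5] yaw -0.053
[[0.2, -0.1], [-0.4, 0.4], [-0.3, -0.3], [0.6, -0.2]]
```

Request:
play_rows(commands=[{"x":0.025,"y":0,"z":0.045,"twist":0.6},{"x":0.0492,"y":-0.001,"z":0.09,"twist":0.6},{"x":0.0492,"y":-0.001,"z":0.13,"twist":0.6},{"x":0.0492,"y":-0.001,"z":0.165,"twist":0.6},{"x":0.0492,"y":-0.001,"z":0.18,"twist":0.6},{"x":0.0492,"y":-0.001,"z":0.18,"twist":0.6},{"x":0.0492,"y":-0.001,"z":0.18,"twist":0.6},{"x":0.0492,"y":-0.001,"z":0.18,"twist":0.6}], jaw=0.3)

```text
time: 37.7
tool_pos: [553.8, -296.0, 149.8]
tcp_rot: [3.139, 0.002, 1.518]
contact_force: [-1.0, -0.7, 0.6]
grip_width: 64.4
finger_force: 0.0
```

Run:
```python
from go import *
d(553,-295.3,58,-3.0)
cap('side','s8'); s=cap('wrist','w8')
t=cv2.resize(cv2.imread('pics/s8.png')[180:370,290:480],None,fx=2,fy=2,interpolation=cv2.INTER_CUBIC); W=np.zeros((400,780,3),np.uint8); W[:380,:380]=t
b=cv2.convertScaleAbs(cv2.imread('pics/w8.png')[:,120:520],alpha=1.5); W[:,380:]=b
b2=cv2.convertScaleAbs(cv2.imread('pics/scene0.png')[:1,:1]); cv2.imwrite('pics/m8.png',W)
```

```text
delta m [0.0008, -0.0011, 0.0918] twist -0.0 | close now -3.0 pos [ 553.8 -296.   149.8] t 37.7 q6 -0.56
```

View pics/m8.png

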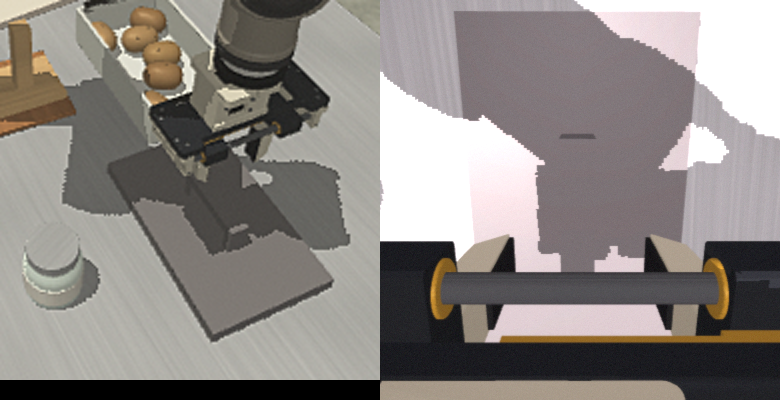

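Request:
play_rows(commands=[{"x":0,"y":0,"z":0.03,"twist":0},{"x":0,"y":0,"z":0.055,"twist":0},{"x":0,"y":0,"z":0.075,"twist":0},{"x":0,"y":0,"z":0.088,"twist":0},{"x":0,"y":0,"z":0.091,"twist":0},{"x":0,"y":0,"z":0.091,"twist":0},{"x":0,"y":0,"z":0.091,"twist":0},{"x":0,"y":0,"z":0.091,"twist":0}])

```text
time: 38.6
tool_pos: [553.7, -295.8, 58.4]
tcp_rot: [3.14, 0.001, 1.518]
contact_force: [0.2, 0.1, -0.2]
grip_width: 64.2
finger_force: 0.0
```

Request:
play_rows(commands=[{"x":0,"y":0,"z":0,"twist":0},{"x":0,"y":0,"z":0,"twist":0},{"x":0,"y":0,"z":0,"twist":0},{"x":0,"y":0,"z":0,"twist":0},{"x":0,"y":0,"z":0,"twist":0},{"x":0,"y":0,"z":0,"twist":0},{"x":0,"y":0,"z":0,"twist":0},{"x":0,"y":0,"z":0,"twist":0}], jaw=1)

```text
time: 39.4
tool_pos: [553.1, -295.3, 57.1]
tcp_rot: [-3.142, -0.0, 1.518]
contact_force: [-0.3, 0.5, 0.4]
grip_width: 23.5
finger_force: 30.0
```

Request:
play_rows(commands=[{"x":0,"y":0,"z":-0.02,"twist":0},{"x":0,"y":0,"z":-0.05,"twist":0},{"x":0,"y":0,"z":-0.08,"twist":0},{"x":0,"y":0,"z":-0.11,"twist":0},{"x":0,"y":0,"z":-0.13,"twist":0},{"x":0,"y":0,"z":-0.13,"twist":0},{"x":0,"y":0,"z":-0.13,"twist":0},{"x":0,"y":0,"z":-0.13,"twist":0}])

```text
time: 40.2
tool_pos: [552.3, -294.8, 185.0]
tcp_rot: [-3.139, -0.002, 1.518]
contact_force: [-0.5, -0.2, -4.2]
grip_width: 23.4
finger_force: 30.0
```

Run:
```python
from go import *
d(634.5,-20.7,188,-2.3); print(bot.get_obs()['moment'])
```

```text
delta m [0.278, 0.0677, -0.0026] twist -0.7 | close now -3.0 pos [ 552.3 -294.8  185. ] t 40.2 q6 -0.56
[-0.00659577 -0.01962831  0.04630377]
```

Request:
play_rows(commands=[{"x":0.04,"y":0.01,"z":0,"twist":0},{"x":0.08,"y":0.019,"z":0,"twist":0},{"x":0.12,"y":0.029,"z":0,"twist":0},{"x":0.16,"y":0.038,"z":0,"twist":-0.3},{"x":0.2,"y":0.048,"z":0,"twist":-0.7},{"x":0.24,"y":0.058,"z":0,"twist":-0.7},{"x":0.2785,"y":0.067,"z":0,"twist":-0.7},{"x":0.2785,"y":0.067,"z":0,"twist":-0.7}])

```text
time: 41.0
tool_pos: [634.7, -15.4, 185.1]
tcp_rot: [-3.139, -0.002, 1.536]
contact_force: [0.2, 0.5, -2.9]
grip_width: 23.5
finger_force: 30.0
```

Request:
play_rows(commands=[{"x":0,"y":0,"z":0,"twist":0},{"x":0,"y":0,"z":0,"twist":0},{"x":0,"y":0,"z":0.01,"twist":0},{"x":0,"y":0,"z":0.02,"twist":0},{"x":0,"y":0,"z":0.03,"twist":0},{"x":0,"y":0,"z":0.04,"twist":0},{"x":0,"y":0,"z":0.04,"twist":0},{"x":0,"y":0,"z":0.04,"twist":0}])

```text
time: 41.8
tool_pos: [634.5, -20.8, 146.8]
tcp_rot: [-3.141, -0.0, 1.531]
contact_force: [-0.2, -0.0, -2.8]
grip_width: 23.4
finger_force: 30.0
```

Run:
```python
from go import *
d(634.5,-20.5,122,-2.3); print(bot.get_obs()['moment'])
for n in('scene','side'): cap(n,n+'9')
s=cv2.convertScaleAbs(cv2.resize(cv2.imread('pics/scene9.png')[170:300,210:380],None,fx=2.4,fy=2.4,interpolation=cv2.INTER_CUBIC),alpha=1.7)
t=cv2.resize(cv2.imread('pics/side9.png')[120:270,300:430],None,fx=2.8,fy=2.8,interpolation=cv2.INTER_CUBIC)
W=np.zeros((430,780,3),np.uint8); W[:s.shape[0],:s.shape[1]]=s; W[:t.shape[0],412:412+t.shape[1]]=t; cv2.imwrite('pics/m9.png',W)
```

```text
delta m [0.0003, -0.0, 0.0248] twist -0.0 | close now -2.3 pos [634.5 -20.8 146.8] t 41.8 q6 -0.11
[-0.00625868 -0.04263418  0.02123694]
```

Request:
play_rows(commands=[{"x":0,"y":0,"z":0.006,"twist":0},{"x":0,"y":0,"z":0.01,"twist":0},{"x":0,"y":0,"z":0.014,"twist":0},{"x":0,"y":0,"z":0.016,"twist":0},{"x":0,"y":0,"z":0.018,"twist":0},{"x":0,"y":0,"z":0.02,"twist":0},{"x":0,"y":0,"z":0.022,"twist":0},{"x":0,"y":0,"z":0.022,"twist":0}])

```text
time: 42.7
tool_pos: [634.4, -20.8, 124.9]
tcp_rot: [-3.141, -0.0, 1.531]
contact_force: [-0.4, -0.3, -3.7]
grip_width: 23.9
finger_force: 30.0
```

Request:
play_rows(commands=[{"x":0,"y":0,"z":0.001,"twist":0},{"x":0,"y":0,"z":0.002,"twist":0},{"x":0,"y":0,"z":0.003,"twist":0},{"x":0,"y":0,"z":0.004,"twist":0},{"x":0,"y":0,"z":0.005,"twist":0},{"x":0,"y":0,"z":0.005,"twist":0},{"x":0,"y":0,"z":0.005,"twist":0},{"x":0,"y":0,"z":0.005,"twist":0}])

```text
time: 43.5
tool_pos: [634.7, -20.8, 121.1]
tcp_rot: [3.141, 0.0, 1.531]
contact_force: [-3.5, -0.4, 5.3]
grip_width: 23.8
finger_force: 30.0
```

Request:
play_rows(commands=[{"x":0,"y":0,"z":0.001,"twist":0},{"x":0,"y":0,"z":0.002,"twist":0},{"x":0,"y":0,"z":0.003,"twist":0},{"x":0,"y":0,"z":0.004,"twist":0},{"x":0,"y":0,"z":0.005,"twist":0},{"x":0,"y":0,"z":0.006,"twist":0},{"x":0,"y":0,"z":0.006,"twist":0},{"x":0,"y":0,"z":0.006,"twist":0}])

```text
time: 44.3
tool_pos: [634.6, -20.7, 115.4]
tcp_rot: [3.141, 0.0, 1.531]
contact_force: [-3.9, -0.3, 7.6]
grip_width: 23.7
finger_force: 30.0
```

Request:
play_rows(commands=[{"x":0,"y":0,"z":0.001,"twist":0},{"x":0,"y":0,"z":0.002,"twist":0},{"x":0,"y":0,"z":0.002,"twist":0},{"x":0,"y":0,"z":0.003,"twist":0},{"x":0,"y":0,"z":0.003,"twist":0},{"x":0,"y":0,"z":0.004,"twist":0},{"x":0,"y":0,"z":0.004,"twist":0},{"x":0,"y":0,"z":0.004,"twist":0}])

```text
time: 45.1
tool_pos: [634.6, -20.8, 113.0]
tcp_rot: [3.14, 0.0, 1.531]
contact_force: [-7.9, 1.2, 17.5]
grip_width: 24.2
finger_force: 30.0
```

Request:
play_rows(commands=[{"x":0,"y":0,"z":0.001,"twist":0},{"x":0,"y":0,"z":0.002,"twist":0},{"x":0,"y":0,"z":0.002,"twist":0},{"x":0,"y":0,"z":0.003,"twist":0},{"x":0,"y":0,"z":0.003,"twist":0},{"x":0,"y":0,"z":0.003,"twist":0},{"x":0,"y":0,"z":0.003,"twist":0},{"x":0,"y":0,"z":0.003,"twist":0}])

```text
time: 45.9
tool_pos: [634.9, -20.8, 113.0]
tcp_rot: [3.138, 0.001, 1.531]
contact_force: [-14.3, 2.4, 34.7]
grip_width: 23.4
finger_force: 30.0
```

Request:
play_rows(commands=[{"x":0,"y":0,"z":-0.003,"twist":0},{"x":0,"y":0,"z":-0.004,"twist":0},{"x":0,"y":0,"z":-0.004,"twist":0},{"x":0,"y":0,"z":-0.004,"twist":0},{"x":0,"y":0,"z":-0.004,"twist":0},{"x":0,"y":0,"z":-0.004,"twist":0},{"x":0,"y":0,"z":-0.004,"twist":0},{"x":0,"y":0,"z":-0.004,"twist":0}])

```text
time: 46.7
tool_pos: [634.9, -20.8, 113.1]
tcp_rot: [3.14, 0.0, 1.531]
contact_force: [-5.6, -0.1, 12.1]
grip_width: 23.5
finger_force: 30.0
```

Request:
play_rows(commands=[{"x":0,"y":0,"z":0,"twist":0},{"x":0,"y":0,"z":0,"twist":0},{"x":0,"y":0,"z":0,"twist":0},{"x":0,"y":0,"z":0,"twist":0},{"x":0,"y":0,"z":-0.03,"twist":0},{"x":0,"y":0,"z":-0.06,"twist":0},{"x":0,"y":0,"z":-0.1,"twist":0},{"x":0,"y":0,"z":-0.14,"twist":0}], jaw=0.4)

```text
time: 47.5
tool_pos: [634.3, -20.7, 252.0]
tcp_rot: [-3.141, -0.0, 1.531]
contact_force: [0.7, 0.5, 0.6]
grip_width: 54.5
finger_force: 0.0
```

Request:
play_rows(commands=[{"x":-0.04,"y":0,"z":-0.03,"twist":0},{"x":-0.08,"y":0,"z":-0.06,"twist":0},{"x":-0.12,"y":0,"z":-0.08,"twist":0},{"x":-0.16,"y":0,"z":-0.08,"twist":0},{"x":-0.2,"y":0,"z":-0.08,"twist":0},{"x":-0.2,"y":0,"z":-0.08,"twist":0},{"x":-0.2,"y":0,"z":-0.08,"twist":0},{"x":-0.2,"y":0,"z":-0.08,"twist":0}])

```text
time: 48.3
tool_pos: [626.7, -219.6, 331.0]
tcp_rot: [-3.141, -0.001, 1.531]
contact_force: [0.1, -0.2, 0.1]
grip_width: 55.3
finger_force: 0.0
```

Run:
```python
from go import *
for n in('scene','side','wrist'): cap(n,n+'10')
s=cv2.convertScaleAbs(cv2.resize(cv2.imread('pics/scene10.png')[130:300,210:380],None,fx=2.2,fy=2.2,interpolation=cv2.INTER_CUBIC),alpha=1.7)
t=cv2.resize(cv2.imread('pics/side10.png')[110:270,260:430],None,fx=2.35,fy=2.35,interpolation=cv2.INTER_CUBIC)
W=np.zeros((600,780,3),np.uint8); W[:s.shape[0],:s.shape[1]]=s; W[:t.shape[0],380:380+t.shape[1]]=t
w=cv2.imread('pics/wrist10.png')[0:220,:]; W[380:,:640]=w; cv2.imwrite('pics/m10.png',W)
```

```text
(no output)
```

View pics/m10.png

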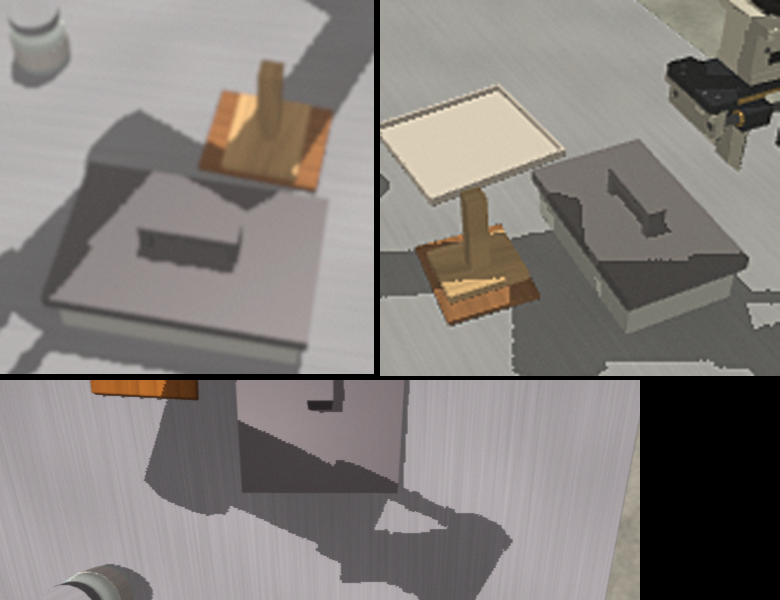

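Run:
```python
from fit import *
D=load('side10'); f=lambda X,Y:(D,260+(X-380)/2.35,110+Y/2.35)
for z in (75,83): fit('lid%d'%z,[(f(533,176),(-85,134,z)),(f(640,141),(85,134,z)),(f(748,258),(85,-134,z)),(f(628,306),(-85,-134,z))],[634,-20,-.04])
print(bot.close_job())
```

```text
lid75 [631.1 -26.8] yaw -0.043
[[-0.7, -1.6], [-0.4, 0.1], [0.9, 1.7], [0.1, -0.4]]
lid83 [626.1 -33.5] yaw -0.044
[[-1.1, -1.9], [-0.3, -0.4], [1.5, 1.8], [0.0, -0.1]]
the job is handed in; nothing more can be done
None
```

I handed the job in at about 48 s, and the hand-in returned no verdict. All six potatoes are in the tub in one layer, pressed level with the tamper. The tamper is upright on its board, and the lid is pressed down to its stop at seated height, which points to both strips being down. The jar and mug were not touched.

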